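Crimp the lids on the filter tins with the lever crimper

TASK

Take all the open tins off the low glass shelf, stand them upright in the bed of the lid crimper between its front fence and rear bar (the square one square to the fence), and put on each the lid of its own shape. When all are lidded, give the crimper two full strokes: swing its sprung lever to the stop and let it come fully home each time; then put the closed tins back upright on the glass shelf with their lids on. There are two or three tins, so a lid may be left over, and the terracotta gourd, the sugar bowl and the filter box must be left alone.

Things in the scene. Friction and masses are not known exactly. Their poses are not given: they have to be found in the camera images.
- tin_round: Round open-topped tin of plain bare metal, 60 mm diameter, 80 mm tall, wall 2.5 mm, stands on the shelf at the start. Origin at the centre of its underside, z up. May be absent
- tin_square: Square open-topped tin of plain bare metal, 56 x 56 mm, 80 mm tall, wall 2.5 mm, stands on the shelf at the start. Origin at the centre of its underside, x and y square to its faces, z up. May be absent
- tin_hex: Hexagonal open-topped tin of plain bare metal, 53 mm across flats (two of the flats face +y and -y), 61 mm across corners, 80 mm tall, wall 2.5 mm, stands on the shelf at the start. Origin at the centre of its underside, z up. May be absent
- lid_round: Round metal lid, 60 mm diameter, for the round tin, lies right way up on the counter at the start. Below, a 10 mm deep plug drops loosely (3 to 4 mm play all round) into the tin; then a 4 mm plate as wide as the tin; on top a steel bar handle along x: 40 long, 16 wide (y), 22 high. Origin at the centre of the plug's underside, z up; 70 mm above the tin's origin when on. A lidded tin is 106 mm tall
- lid_square: Square metal lid, 56 x 56 mm, for the square tin, sides square to its x and y. Built like the round lid: 10 mm plug below, 4 mm plate, handle along x 40 x 16 x 22 mm; origin at the centre of the plug's underside, 70 mm above the tin's origin when on; must be turned to match the tin
- lid_hex: Hexagonal metal lid, 53 mm across flats (flats facing +y and -y), for the hexagonal tin. Built like the round lid: 10 mm plug below, 4 mm plate, handle along x 40 x 16 x 22 mm; origin at the centre of the plug's underside, 70 mm above the tin's origin when on; must be turned to match the tin
- shelf: Low glass shelf, fixed, 170 mm deep (x) and 420 mm long (y), its top 30 mm above the counter on short steel standoffs. Origin on the counter under its centre
- crimper: Grey bench lid crimper, fixed. Origin on the counter; x away from the robot, y along the row of tins. Bed 20 mm above the counter, free for tins at y -140 to 160 mm. Front steel fence, inner face x = -32 mm, top 35 mm above the counter. Rear steel bar, face x = 54 mm, 45 to 75 mm above the counter; the lever drives it 22 mm forward and it pushes the tins towards the fence
- pad0 (a point): Centre of the first black rubber pad (70 mm square) on the crimper's bed, a good place to stand a tin, at bed height; a square tin should stand square to the crimper
- pad1 (a point): Centre of the second pad, 115 mm from the first
- pad2 (a point): Centre of the third pad, 115 mm from the second, nearest the lever
- lever (a joint): Angle of the crimper's sprung horizontal lever, rad: 0 at home, where its spring returns it, 1.047 (60 degrees) at the stop. It turns about a vertical axis, clockwise seen from above; about 8 N at the knob at the stop
- lever_knob (a point): On the axis of the upright black round knob at the lever's end, 22 mm diameter, 62 mm tall; this point is 17 mm below the knob's top and 120 mm from the lever's axis. Rod of the lever lies 36 mm below this point
- lever_hinge (a point): Point on the lever's vertical turning axis, at the height of lever_knob
- gourd: Terracotta mate gourd, 90 mm wide, 95 mm tall, loose; leave alone. Origin at the centre of its underside
- sugar_bowl: White ceramic sugar bowl with a steel flap, 92 mm wide, 63 mm tall, loose; leave alone. Origin at the centre of its underside
- filter_box: White plastic sliding-door box, 75 x 130 x 49 mm, loose; leave alone. Origin at the centre of its underside
There are look-alikes about, which are no part of the job. Leave any turquoise or yellow look-alike of the lid_round alone.

How it is judged:
By the outcome, as a careful person would: the job done as asked, in the order asked, and still so for the second after the job is handed in, with the robot touching nothing.
Of tin_round, tin_square, tin_hex only 2 to 3 are there at a start; the rules pass over those that are not, and their reading is None.
At some moment in a run one of lid_round, lid_square, lid_hex may be knocked a few centimetres aside while the robot is not near it.
Once in a run the grip may slacken for a moment while it holds something.
It also fails if it takes over 210 s, if anything falls off the work surface, if the arm or the gripper's body presses on something with over 40 N, if the wrist force passes 120 N, or if a joint passes its speed limit or range.

ROBOT

A 6-joint arm with a two-finger parallel gripper is mounted at the origin on the work surface. World frame = base frame: x ahead of the robot, y to its left, z up, the work surface at z = 0. Lengths are in m, angles in rad, forces in N, time in s.
With the tool pointing down it reaches from about 0.3 to 0.825 m from the base axis. Payload 5.4 kg.
Tool frame: the origin (TCP) lies between the finger pads; the fingertips stand 17 mm ahead of it and the grasp point (between the pads) lies 2 mm behind it; z points along the fingers, y is the line along which they close (so a half turn about z gives the same grasp; the last joint's range is limited). The gripper opens to 92 mm and grips with 3 to 60 N. Pads are 20 mm wide; open, the fingers measure 128 mm over their backs; the gripper's body (75 mm by 189 mm) begins 69 mm behind the grasp point.
Start: joints at [-1.508, 0.158, 1.597, -0, 1.386, -0.21], TCP at [0.155, -0.554, 0.232] pointing down, gripper open.
Joint ranges: [-2.91, 2.91], [-0.94, 2.29], [0.18, 2.7], [-1.29, 4.43], [0.17, 2.64], [-3, 3]. Speed limits (rad/s): [2.57, 2.57, 3.14, 3.14, 3.14, 3.14].

INTERFACE

Orientations are given as a unit quaternion [w, x, y, z].
In Python, from plant import * gives the robot as it stands.
- The arm moves only by the shell command python3 -m jog 'ROWS' [FORCE]. ROWS is text: rows parted by semicolons, each of 5 numbers parted by spaces: the opening, from 0 (shut) to 1 (fully open), then the shift along the tool's x, y, z in cm, then the turn about the tool's z in degrees. A call has exactly 10 rows; each row is the pose to reach, as a shift and turn from the pose commanded when the call began, along the tool's axes at that moment; what a row does not reach only later rows make up. A row lasts 1/12 s, in which the tool goes at most 41.7 mm and 7.16 degrees, less where a joint would pass 70% of its speed; a pose out of reach is approached as far as the arm can. A call with a gripper value outside its range is refused whole. The fingers move at their own pace and stop on an object; FORCE is the grip in N (left out, the last holds). Time passes only in rows, so rows that repeat a pose let the fingers close, or fill a call up. It gives the time, the measured TCP pose, the force, the opening and the grip force at its end, in the units of the state.
- sense(): the state, without advancing time (a new reading comes with each control period).
- capture(name): name is "scene" or "top" or "wrist"; returns the picture (384x512x3 uint8, red, green, blue); there is no depth.
- get_calibration(name): a dict with "intrinsics" (3x3 intrinsics, pixels), "rvec" (rotation vector, rad) and "tvec" (3), from world to camera coordinates, as OpenCV has them. Camera axes: x right, y down, z forward; pixel columns grow to the right and rows downward; lengths in m; the calibration is good to about 2 mm. A picture is of the moment at which its call begins: read the wrist's pose just before it. get_calibration takes no time and is no camera call; for the wrist camera it gives the pose at the moment of the call.
- close_job(): hands the job in; it is judged then, once.
Trained networks look in the newest picture that a camera, given by its name, has taken for a name from the list of things; names that differ only in an ending like _2 or _b are one class to them, and where a whole thing is asked for, a point or a joint stands for the part that bears it (a point fixed in the world has none). Each returns a list of dicts, best first, with "p" (0 to 1); they miss things now and then, are a little off and sometimes report something else, mostly with a low value. They report only what shows in the picture. A call takes as long as a camera call. They do not tell look-alikes from the thing itself.
- find_in(camera, label): "position" ([row, column] in pixels, amid what is visible of it).
- mark_of(camera, label): "position" ([row, column] in pixels: a listed point, or the origin of a listed thing).
The state is a dict: "time_s": time; "joint_pos": joint angles; "dq": joint speeds; "joint_torque": joint torques, N m; "ee_pos": TCP position; "orientation": TCP orientation; "force": force on the tool from outside, world axes, zero at the start; "moment": the same for the moment, N m; "opening": opening from 0.0 (shut) to 1.0 (fully open); "grasp_force": force on a finger pad.
Only numpy, scipy, OpenCV 4.12 (cv2) and the standard library are available. Lean on these libraries where they do the work, as an engineer would, in place of code of your own. Each camera call takes 0.05 s, during which the arm holds its last target. There are 200 camera calls.

## Working session

There is one attempt and no reset: what is moved stays moved. The work goes in short steps, Python scripts to look and compute and a shell command to move; the robot and the scene stay as the last step left them, time stands still between calls to the robot, and variables do not carry over. Pictures are saved under pics/ and viewed, at most 14 in all, crops included, and the job is handed in when it is done.

```bash
mkdir -p pics; cat > h.py <<'E'
from plant import *
import numpy as np, cv2
from scipy.spatial.transform import Rotation as R
def cal(c):
    k=get_calibration(c); return np.array(k["intrinsics"],float),R.from_rotvec(np.ravel(k["rvec"])).as_matrix(),np.ravel(k["tvec"])
def toworld(c,rc,z,k=None):
    K,Rm,t=k or cal(c); d=Rm.T@np.linalg.inv(K)@[rc[1],rc[0],1]; o=-Rm.T@t
    return o+d*(z-o[2])/d[2]
def topix(c,p,k=None):
    K,Rm,t=k or cal(c); q=K@(Rm@np.asarray(p,float)+t); return q[1]/q[2],q[0]/q[2]
def tool():
    s=sense(); q=s["orientation"]; return np.array(s["ee_pos"]),R.from_quat([q[1],q[2],q[3],q[0]]).as_matrix()
E
python3 - <<'E'
from h import *
for c in ("scene","top"):
    im=capture(c); cv2.imwrite(f"pics/{c}0.png",cv2.resize(im[:,:,::-1],(800,600)))
    K,Rm,t=cal(c); print(c,(-Rm.T@t).round(3))
    for l,z in dict(tin_round=.03,tin_square=.03,tin_hex=.03,lid_round=0,lid_square=0,lid_hex=0,shelf=0,crimper=0,pad0=.02,pad1=.02,pad2=.02,lever_knob=.08,lever_hinge=.08,gourd=0,sugar_bowl=0,filter_box=0).items():
        print(l,[(round(d["p"],2),np.round(d["position"]).tolist(),toworld(c,d["position"],z)[:2].round(3).tolist()) for d in mark_of(c,l)[:4]])
p,M=tool();print(p,M.round(3).tolist(),sense()["time_s"])
E
```

```text
scene [1.141 0.967 0.987]
tin_round [(0.9, [280.0, 268.0], [0.684, 0.229])]
tin_square [(0.31, [169.0, 234.0], [0.492, -0.409])]
tin_hex [(0.77, [276.0, 315.0], [0.543, 0.288]), (0.47, [214.0, 233.0], [0.634, -0.125])]
lid_round [(0.64, [187.0, 299.0], [0.286, -0.19]), (0.54, [194.0, 275.0], [0.403, -0.193]), (0.45, [204.0, 298.0], [0.356, -0.089])]
lid_square [(0.43, [216.0, 286.0], [0.442, -0.043])]
lid_hex [(0.68, [242.0, 322.0], [0.406, 0.145])]
shelf [(0.72, [288.0, 315.0], [0.554, 0.307])]
crimper [(0.94, [213.0, 236.0], [0.606, -0.153]), (0.41, [216.0, 230.0], [0.638, -0.149])]
pad0 [(0.84, [218.0, 227.0], [0.659, -0.125]), (0.8, [233.0, 226.0], [0.701, -0.045]), (0.56, [194.0, 234.0], [0.568, -0.25])]
pad1 [(0.84, [218.0, 227.0], [0.659, -0.125]), (0.8, [233.0, 226.0], [0.701, -0.045]), (0.56, [194.0, 234.0], [0.568, -0.25])]
pad2 [(0.84, [218.0, 227.0], [0.659, -0.125]), (0.8, [233.0, 226.0], [0.701, -0.045]), (0.56, [194.0, 234.0], [0.568, -0.25])]
lever_knob [(0.5, [161.0, 256.0], [0.41, -0.354]), (0.33, [214.0, 235.0], [0.655, -0.061])]
lever_hinge [(0.52, [169.0, 233.0],
[... 889 characters left out ...]
pad1 [(0.86, [163.0, 261.0], [0.642, -0.143]), (0.73, [148.0, 227.0], [0.693, -0.034]), (0.66, [180.0, 292.0], [0.581, -0.243])]
pad2 [(0.86, [163.0, 261.0], [0.642, -0.143]), (0.73, [148.0, 227.0], [0.693, -0.034]), (0.66, [180.0, 292.0], [0.581, -0.243])]
lever_knob [(0.67, [230.0, 328.0], [0.418, -0.346])]
lever_hinge [(0.6, [190.0, 316.0], [0.543, -0.312])]
gourd [(0.61, [119.0, 174.0], [0.8, 0.144]), (0.58, [229.0, 328.0], [0.418, -0.361])]
sugar_bowl [(0.72, [152.0, 98.0], [0.692, 0.402])]
filter_box [(0.85, [204.0, 391.0], [0.494, -0.571]), (0.47, [163.0, 260.0], [0.644, -0.143])]
[ 0.15487745 -0.55374397  0.2316172 ] [[0.963, 0.269, 0.0], [0.269, -0.963, -0.0], [-0.0, 0.0, -1.0]] 1.7
```

View pics/top0.png

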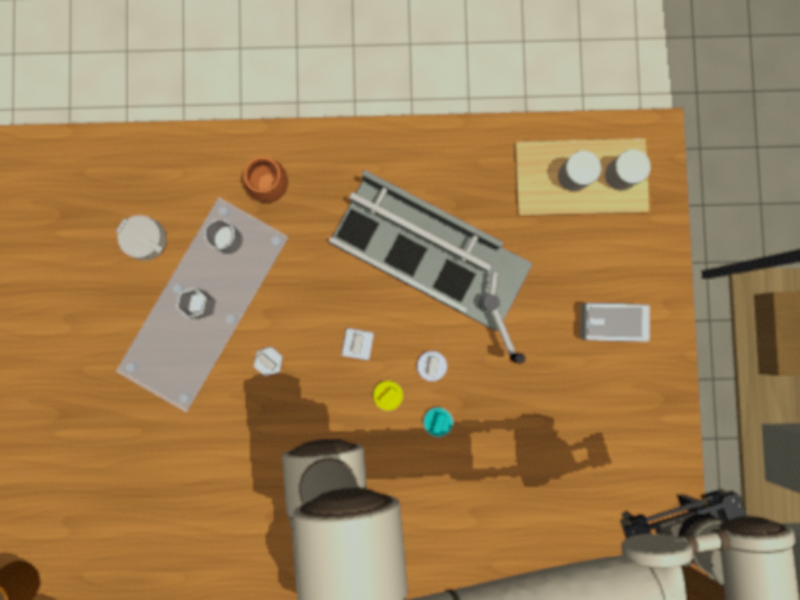

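View pics/scene0.png

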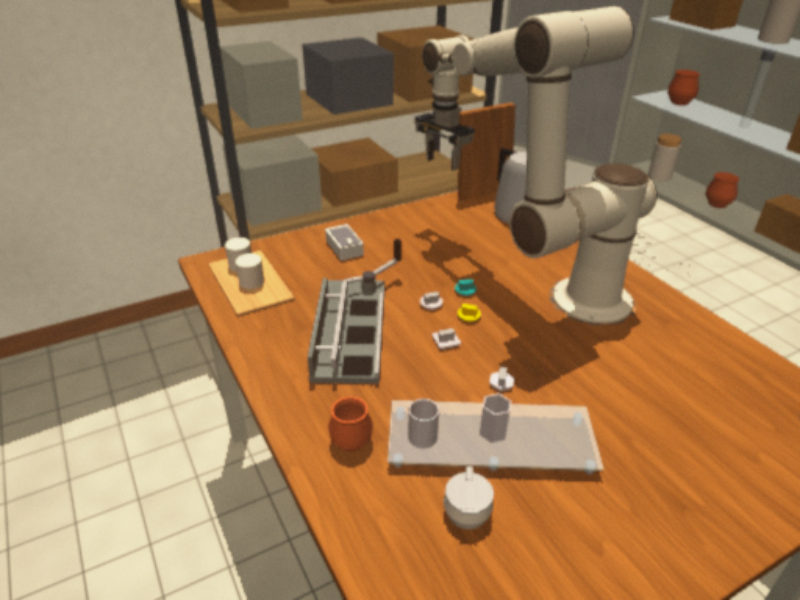

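The pictures show a round tin (222,236) and a hex tin (194,303) on the shelf. The lids are hex (268,361), square (358,344) and metal round (432,366). The lever knob is at (516,357). There is no square tin. Next I go above the crimper for close views.

```bash
cat >> h.py <<'E'
def go(x,y,z,yaw=None):
    "tool-axis shift (cm) and turn (deg) to target TCP; yaw = world angle of tool x"
    p,M=tool(); d=M.T@(np.array([x,y,z])-p)*100
    c=np.degrees(np.arctan2(M[1,0],M[0,0])); t=0 if yaw is None else (c-yaw+180)%360-180
    print("go",d.round(2),"turn",round(t,1),"yaw now",round(c,1))
def st():
    s=sense(); p,M=tool(); print("t",round(s["time_s"],1),"p",p.round(4),"yaw",np.degrees(np.arctan2(M[1,0],M[0,0])).round(1),"q",np.round(s["joint_pos"],2),"F",np.round(s["force"],1),"op",round(s["opening"],3),"g",round(s["grasp_force"],1))
def shot(c,n,labels):
    k=cal(c); im=capture(c); cv2.imwrite(f"pics/{n}.png",im[:,:,::-1])
    for l,z in labels.items():
        print(l,[(round(d["p"],2),np.round(d["position"]).tolist(),toworld(c,d["position"],z,k)[:2].round(4).tolist()) for d in mark_of(c,l)[:4]])
    return im
E
python3 -m jog '1 0 0 -8 0;1 4 -3 -12 7;1 8 -5.5 -16 14;1 12 -8 -17 21;1 16 -10 -17 28;1 20 -12.5 -17 35;1 25 -15 -17 42;1 29 -17.5 -17 43.8;1 33 -20 -17 43.8;1 37 -22 -17 43.8'
python3 - <<'E'
from h import *
st(); go(.52,-.17,.42,-28.2)
K,Rm,t=cal("wrist");p,M=tool(); print(K,(M.T@(-Rm.T@t-p)).round(3),(M.T@Rm.T).round(2))
E
```

```text
time_s: 2.53
ee_pos: [0.3779, -0.316, 0.3981]
orientation: [0.0, 0.97, -0.244, 0.001]
force: [-0.1, -0.5, 0.3]
opening: 0.998
grasp_force: 0.0
t 2.5 p [ 0.3779 -0.316   0.3981] yaw -28.2 q [-0.94 -0.11  1.55  0.    1.7   1.12] F [-0.1 -0.5  0.3] op 0.998 g 0.0
go [  5.63 -19.58  -2.19] turn -0.0 yaw now -28.2
[[284.73344688   0.         251.20978253]
 [  0.         284.73344688 192.64959613]
 [  0.           0.           1.        ]] [ 0.084 -0.    -0.154] [[-0.   -0.96 -0.29]
 [ 1.    0.   -0.  ]
 [ 0.   -0.29  0.96]]
```

```bash
python3 -m jog '1 3 -3.5 0 0;1 6 -7 1 0;1 9 -10 2 0;1 12 -14 3 0;1 14 -18 4 0;1 14 -20.7 4 0;1 14 -20.7 4 0;1 14 -20.7 4 0;1 14 -20.7 4 0;1 14 -20.7 4 0' >/dev/null
python3 - <<'E'
from h import *
st()
shot("wrist","w1",dict(pad0=.02,crimper=0,lever_knob=.08,lever_hinge=.08,lid_round=0,lid_square=0,lid_hex=0,tin_hex=.03))
E
```

```text
t 3.4 p [ 0.5973 -0.2024  0.3581] yaw -28.3 q [-0.52  0.26  1.24 -0.    1.65  1.55] F [-0.7  0.6 -0.2] op 0.996 g 0.0
pad0 [(0.83, [152.0, 208.0], [0.6376, -0.139]), (0.75, [150.0, 140.0], [0.697, -0.0372]), (0.74, [152.0, 273.0], [0.5842, -0.2386])]
crimper [(0.59, [157.0, 216.0], [0.6213, -0.1429]), (0.44, [108.0, 468.0], [0.4896, -0.5677])]
lever_knob [(0.9, [217.0, 389.0], [0.4117, -0.3564])]
lever_hinge [(0.9, [171.0, 334.0], [0.524, -0.3079])]
lid_round [(0.88, [285.0, 317.0], [0.2886, -0.1926]), (0.77, [244.0, 289.0], [0.4034, -0.1823]), (0.55, [284.0, 261.0], [0.3462, -0.0905]), (0.23, [148.0, 140.0], [0.7007, -0.0322])]
lid_square [(0.85, [253.0, 211.0], [0.4593, -0.036])]
lid_hex []
tin_hex [(0.74, [149.0, 143.0], [0.6943, -0.0472])]
```

View pics/w1.png

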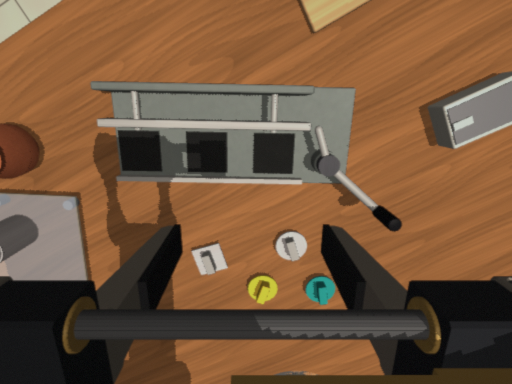

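The three pads are in a row at (139,152), (207,153) and (273,154), with the fence along v≈180. The metal round lid is at (291,245), the square at (210,259) and the knob at (394,223). I refine the pads by thresholding.

```bash
python3 - <<'E'
from h import *
k=cal("wrist"); im=cv2.imread("pics/w1.png"); g=im.max(2)
m=((g<45)*255).astype(np.uint8); m[:115]=0; m[185:]=0; m[:,:110]=0;m[:,305:]=0
P=[]
for c in cv2.findContours(m,0,2)[0]:
    if cv2.contourArea(c)<700: continue
    (u,v),s,a=cv2.minAreaRect(c); w=toworld("wrist",(v,u),.021,k)[:2]; P.append(w); print(u,v,s,a,w.round(4),cv2.contourArea(c))
P=np.array(sorted(P,key=lambda w:w[0]))
d=np.diff(P,axis=0); print(d,np.linalg.norm(d,axis=1),"ydir",np.degrees(np.arctan2(*(P[-1]-P[0])[::-1])))
# fence bright line: ends
a=toworld("wrist",(178.5,118),.035,k);b=toworld("wrist",(181.5,301),.035,k);print("fence",a,b,np.degrees(np.arctan2(a[1]-b[1],a[0]-b[0])))
# knob height by two views: top & wrist
for z in (.08,.09,.10,.11):
    print(z,toworld("wrist",(217,389),z,k)[:2],toworld("top",(230,328),z)[:2],toworld("scene",(161,256),z)[:2])
E
```

```text
273.5 153.0 (38.0, 39.0) 90.0 [ 0.5836 -0.2369] 1417.5
206.5 152.0 (40.0, 39.0) 90.0 [ 0.6398 -0.1358] 1437.0
140.0 150.5 (39.0, 42.0) 90.0 [ 0.6962 -0.0361] 1505.5
[[0.05617344 0.10110345]
 [0.05638749 0.09968287]] [0.11566055 0.11452609] ydir 60.724983735104225
fence [0.6734741  0.01922088 0.035     ] [ 0.51958396 -0.2565418   0.035     ] 60.83617506265886
0.08 [ 0.41227083 -0.35568734] [ 0.41755505 -0.34429374] [ 0.40901271 -0.35232146]
0.09 [ 0.41828542 -0.35302487] [ 0.41790803 -0.34231652] [ 0.41708517 -0.33778104]
0.1 [ 0.42430001 -0.3503624 ] [ 0.41826102 -0.3403393 ] [ 0.42515764 -0.32324062]
0.11 [ 0.43031459 -0.34769993] [ 0.418614   -0.33836208] [ 0.43323011 -0.3087002 ]
```

```bash
python3 -m jog '1 -2.3 -3 1 1;1 -4.6 -6.2 2 1;1 -7 -9.3 3 1;1 -9 -12.5 4 1;1 -11.5 -15.6 5 1;1 -14 -19 5 1;1 -16 -22 5 1;1 -18.5 -25 5 1;1 -21 -28.5 5 1;1 -23 -31.5 5 1' >/dev/null
python3 -m jog '1 -2 -3 0 0;1 -4 -5.5 0 0;1 -5.5 -7.5 0 0;1 -5.5 -7.5 0 0;1 -5.5 -7.5 0 0;1 -5.5 -7.5 0 0;1 -5.5 -7.5 0 0;1 -5.5 -7.5 0 0;1 -5.5 -7.5 0 0;1 -5.5 -7.5 0 0' >/dev/null
python3 - <<'E'
from h import *
st()
shot("wrist","w2",dict(tin_round=.03,tin_hex=.03,lid_hex=0,shelf=0,gourd=0))
E
```

```text
t 5.5 p [0.5328 0.2766 0.3075] yaw -29.2 q [ 0.28  0.18  1.42 -0.    1.54  2.36] F [ 0.3 -0.4 -0.8] op 1.001 g 0.0
tin_round [(0.78, [58.0, 228.0], [0.6755, 0.2343])]
tin_hex [(0.76, [159.0, 242.0], [0.5433, 0.2868])]
lid_hex [(0.74, [180.0, 344.0], [0.4255, 0.1591])]
shelf [(0.64, [157.0, 240.0], [0.5449, 0.2924]), (0.64, [103.0, 448.0], [0.4603, -0.0309])]
gourd []
```

View pics/w2.png

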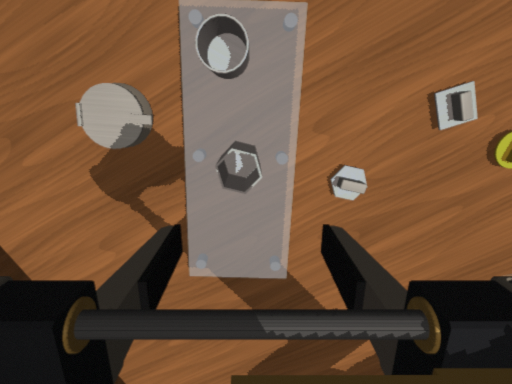

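The round tin's rim is centred near (222,44) and the hex's near (240,168). The hex lid is at (349,182). I overlay rim models on the picture to refine the positions.

```bash
cat >> h.py <<'E'
def ring(kind,x,y,z,yaw):
    if kind=="r": a=np.arange(0,360,5); r=.03
    else: a=np.arange(0,360,60); r=.0306
    a=np.radians(a+yaw); return np.c_[x+r*np.cos(a),y+r*np.sin(a),0*a+z]
def draw(im,k,kind,x,y,z,yaw,S,u0,v0,col):
    pts=np.array([[(q[1]-u0)*S,(q[0]-v0)*S] for q in (topix("wrist",p,k) for p in ring(kind,x,y,z,yaw))])
    cv2.polylines(im,[np.int32(pts*16)],True,col,1,cv2.LINE_AA,4)
E
python3 - <<'E'
from h import *
k=cal("wrist"); im=cv2.imread("pics/w2.png"); S=4;u0,v0=185,5
c=cv2.resize(im[v0:v0+205-5,u0:u0+200],None,fx=S,fy=S,interpolation=2)
r=toworld("wrist",(44,222),.11,k); h=toworld("wrist",(168,240.5),.11,k); print(r,h)
draw(c,k,"r",.6755,.2343,.11,0,S,u0,v0,(0,0,255)); draw(c,k,"h",.5433,.2868,.11,-29.2+30,S,u0,v0,(0,0,255))
draw(c,k,"r",r[0],r[1],.11,0,S,u0,v0,(0,255,0)); draw(c,k,"h",h[0],h[1],.11,-29.2+30,S,u0,v0,(0,255,0))
cv2.imwrite("pics/o1.png",cv2.resize(c,(600,600)))
E
```

```text
[0.67799647 0.23377133 0.11      ] [0.54611001 0.2856637  0.11      ]
```

View pics/o1.png

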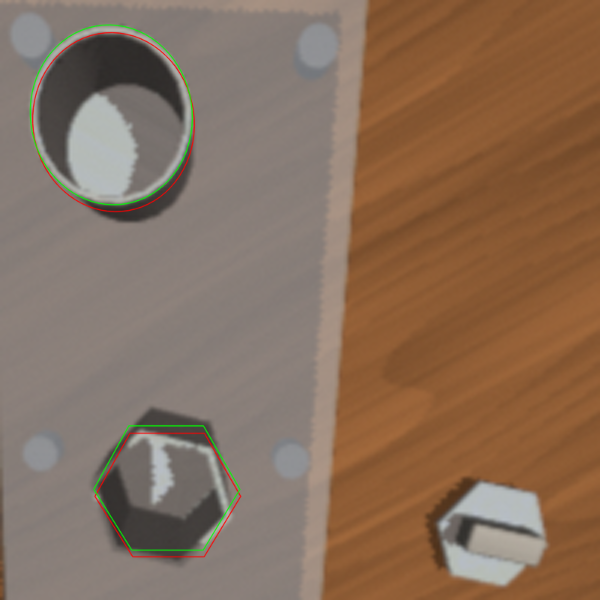

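```bash
python3 -m jog '1 3.5 -0.8 0 0;1 7.5 -1.7 1 0;1 11 -2.5 3 0;1 14.8 -3.35 6 0;1 14.8 -3.35 9 0;1 14.8 -3.35 12 0;1 14.8 -3.35 14 0;1 14.8 -3.35 14 0;1 14.8 -3.35 14 0;1 14.8 -3.35 14 0' >/dev/null
python3 - <<'E'
from h import *
st(); go(.678,.234,.093,-29.2)
k=cal("wrist"); im=capture("wrist")[:,:,::-1].copy()
draw(im,k,"r",.678,.234,.11,0,1,0,0,(0,255,0));cv2.imwrite("pics/w3.png",im)
E
```

```text
t 6.6 p [0.679  0.2348 0.1698] yaw -29.2 q [0.17 0.57 1.2  0.   1.37 2.24] F [-0.1  0.6  0.9] op 1.004 g 0.0
go [-0.07  0.14  7.68] turn 0.0 yaw now -29.2
```

View pics/w3.png

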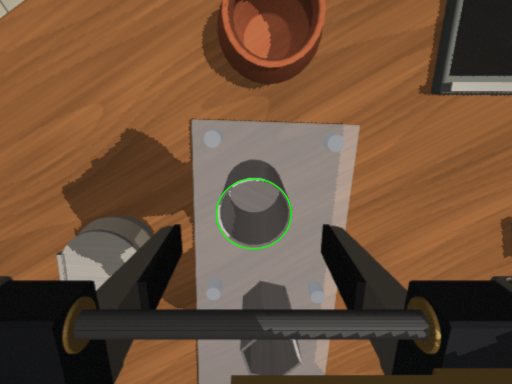

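```bash
python3 -m jog '1 -0.1 0.1 3 0;1 -0.1 0.1 5.5 0;1 -0.1 0.1 7.5 0;1 -0.1 0.1 7.5 0;0.55 -0.1 0.1 7.5 0;0.55 -0.1 0.1 7.5 0;0.55 -0.1 0.1 7.5 0;0.55 -0.1 0.1 7.5 0;0.55 -0.1 0.1 7.5 0;0.55 -0.1 0.1 7.5 0' 20
python3 -m jog '0.55 0 0 0 0;0.55 0 0 0 0;0.55 0 0 0 0;0.55 0 0 0 0;0.55 0 0 -1 0;0.55 0 0 -2 0;0.55 0 0 -3 0;0.55 0 0 -5 0;0.55 0 0 -7 0;0.55 0 0 -9 0' 20
python3 - <<'E'
from h import *
st(); go(.6398,-.1358,.17,-29.2)
E
```

```text
time_s: 7.5
ee_pos: [0.6775, 0.2341, 0.0942]
orientation: [-0.0, 0.968, -0.252, 0.001]
force: [-1.4, -0.9, 5.6]
opening: 0.652
grasp_force: 20.0
time_s: 8.33
ee_pos: [0.6766, 0.2342, 0.184]
orientation: [-0.0, 0.968, -0.252, 0.0]
force: [0.1, -0.2, -1.7]
opening: 0.648
grasp_force: 20.0
t 8.3 p [0.6766 0.2342 0.184 ] yaw -29.2 q [0.16 0.55 1.19 0.   1.4  2.24] F [ 0.1 -0.2 -1.7] op 0.648 g 20.0
go [14.82 34.1   1.39] turn 0.0 yaw now -29.2
```

```bash
python3 -m jog '0.55 1.6 3.7 0 0;0.55 3.2 7.4 0 0;0.55 4.8 11.1 0 0;0.55 6.4 14.8 0 0;0.55 8 18.5 0 0;0.55 9.7 22.2 0 0;0.55 11.3 26 0 0;0.55 13 30 0 0;0.55 14.4 33 0 0;0.55 14.8 34.1 0 0' >/dev/null
python3 -m jog '0.55 0 0 0 0;0.55 0 0 1 0;0.55 0 0 2 0;0.55 0 0 3 0;0.55 0 0 4 0;0.55 0 0 4 0;0.55 0 0 4 0;0.55 0 0 4 0;0.55 0 0 4 0;0.55 0 0 4 0'
python3 - <<'E'
from h import *
st(); go(.6398,-.1358,.0855,-29.2)
shot("wrist","w4",{})
E
```

```text
time_s: 10.0
ee_pos: [0.6402, -0.1359, 0.1433]
orientation: [0.0, 0.968, -0.252, 0.001]
force: [-0.2, 0.2, -1.3]
opening: 0.65
grasp_force: 20.0
t 10.0 p [ 0.6402 -0.1359  0.1433] yaw -29.2 q [-0.39  0.43  1.44  0.    1.27  1.69] F [-0.2  0.2 -1.3] op 0.65 g 20.0
go [-0.05  0.01  5.78] turn 0.0 yaw now -29.2
```

View pics/w4.png

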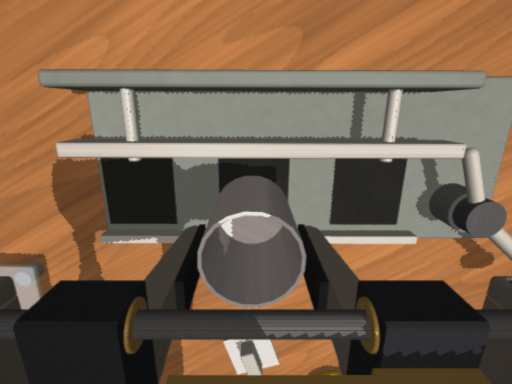

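The tin hangs over pad1, between the bar (v≈150) and the fence (v≈237). I check the fence and bar distances.

```bash
python3 - <<'E'
from h import *
k=cal("wrist"); X=np.array([.873,-.488])
for rc,z in (((157,250),.05),((236,140),.035),((244,140),.035),((226,140),.02),((157,140),.02),((226,370),.02),((235,380),.035)): print(rc,z,(toworld("wrist",rc,z,k)[:2]@X-.6402*.873-.1359*.488).round(4))
E
```

```text
(157, 250) 0.05 0.0402
(236, 140) 0.035 -0.0428
(244, 140) 0.035 -0.0518
(226, 140) 0.02 -0.0385
(157, 140) 0.02 0.0349
(226, 370) 0.02 -0.0383
(235, 380) 0.035 -0.0415
```

```bash
python3 -m jog '0.55 -0.3 0 2 0;0.55 -0.3 0 3.5 0;0.55 -0.3 0 4.8 0;0.55 -0.3 0 5.4 0;0.55 -0.3 0 5.7 0;0.55 -0.3 0 5.9 0;0.55 -0.3 0 5.9 0;0.55 -0.3 0 5.9 0;0.9 -0.3 0 5.9 0;0.9 -0.3 0 5.9 0'
python3 -m jog '0.9 0 0 0 0;0.9 0 0 0 0;0.9 0 0 -1 0;0.9 0 0 -3 0;0.9 0 0 -6 0;0.9 0 0 -9 0;0.9 0 0 -12 0;0.9 0 0 -15 0;0.9 0 0 -17 0;0.9 0 0 -17 0' 
python3 - <<'E'
from h import *
st(); go(.5,.31,.25,-29.2)
k=cal("wrist");im=capture("wrist");cv2.imwrite("pics/w5.png",im[:,:,::-1]);print(mark_of("wrist","tin_round")[:2],[ (d["position"],toworld("wrist",d["position"],.02,k)) for d in mark_of("wrist","tin_round")[:1]])
E
```

```text
time_s: 10.88
ee_pos: [0.6378, -0.1346, 0.0843]
orientation: [0.0, 0.968, -0.252, 0.001]
force: [-0.7, 0.0, -0.7]
opening: 0.772
grasp_force: 0.0
time_s: 11.72
ee_pos: [0.6397, -0.1353, 0.2609]
orientation: [0.001, 0.968, -0.252, 0.006]
force: [1.1, -0.4, 0.7]
opening: 0.904
grasp_force: 0.0
t 11.7 p [ 0.6397 -0.1353  0.2609] yaw -29.2 q [-0.39  0.34  1.33  0.    1.47  1.69] F [ 1.1 -0.4  0.7] op 0.904 g 0.0
go [-33.91 -32.08   0.75] turn 0.0 yaw now -29.2
[{'position': [165.1, 254.3], 'p': 0.6}] [([165.1, 254.3], array([ 0.64263971, -0.14099059,  0.02      ]))]
```

```bash
python3 -m jog '1 -3.1 -2.7 0 0;1 -6.2 -5.4 0 0;1 -9.3 -8 0 0;1 -12.4 -10.7 0 0;1 -15.5 -13.4 0 0;1 -18.5 -16.1 0 0;1 -21.6 -18.8 0 0;1 -24.7 -21.5 0 0;1 -27.8 -24.1 0 0;1 -31 -26.8 0 0' >/dev/null
python3 -m jog '1 -3 -2.7 0 0;1 -6.1 -5.4 0 0;1 -6.1 -5.4 0 0;1 -6.1 -5.4 0 0;1 -6.1 -5.4 0 0;1 -6.1 -5.4 0 0;1 -6.1 -5.4 0 0;1 -6.1 -5.4 0 0;1 -6.1 -5.4 0 0;1 -6.1 -5.4 0 0' >/dev/null
python3 - <<'E'
from h import *
st(); k=cal("wrist"); S=5
im=shot("wrist","w6",dict(tin_hex=.03,lid_hex=0))[:,:,::-1].copy()
u0,v0=190,60; c=cv2.resize(im[v0:v0+110,u0:u0+120],None,fx=S,fy=S,interpolation=2)
draw(c,k,"h",.546,.286,.11,-29.2+15,S,u0,v0,(0,255,0)); draw(c,k,"h",.546,.286,.03,-29.2+15,S,u0,v0,(0,0,255))
cv2.imwrite("pics/o2.png",c)
E
```

```text
t 13.5 p [0.4705 0.3269 0.2535] yaw -29.2 q [0.4  0.14 1.58 0.   1.43 2.48] F [0.5 0.1 0.1] op 0.997 g 0.0
tin_hex [(0.75, [103.0, 249.0], [0.547, 0.2875])]
lid_hex []
```

View pics/o2.png

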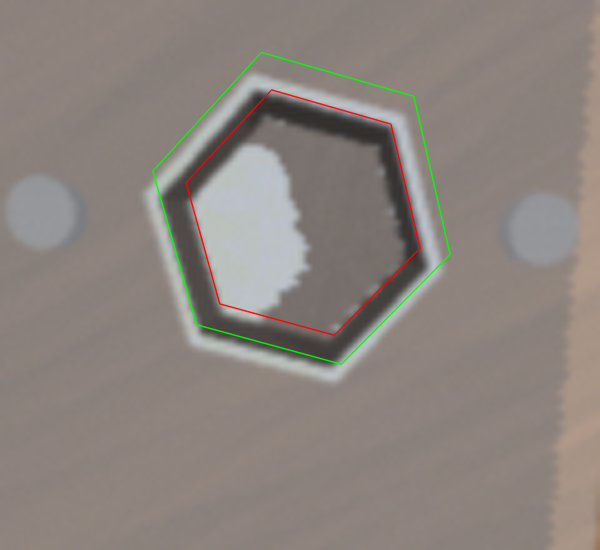

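The rim angle agrees (15°). The offset is about (−1.2, +4.2) px, so the hex tin is at about (.543,.289).

```bash
python3 -m jog '1 2.7 -0.1 0 -7;1 5.4 -0.2 0 -14;1 8.2 -0.2 1 -15;1 8.2 -0.2 4 -15;1 8.2 -0.2 7.5 -15;1 8.2 -0.2 11 -15;1 8.2 -0.2 14 -15;1 8.2 -0.2 16 -15;1 8.2 -0.2 16 -15;1 8.2 -0.2 16 -15'
python3 -m jog '0.5 0 0 0 0;0.5 0 0 0 0;0.5 0 0 0 0;0.5 0 0 0 0;0.5 0 0 0 0;0.5 0 0 0 0;0.5 0 0 0 0;0.5 0 0 0 0;0.5 0 0 0 0;0.5 0 0 0 0' 20
python3 -m jog '0.5 0 0 -1 0;0.5 0 0 -2 0;0.5 0 0 -3 0;0.5 0 0 -5 0;0.5 0 0 -7 0;0.5 0 0 -9 0;0.5 0 0 -9 0;0.5 0 0 -9 0;0.5 0 0 -9 0;0.5 0 0 -9 0' 20
python3 - <<'E'
from h import *
st(); go(.6962-.0026,-.0361+.0015,.16,-29.2)
E
```

```text
time_s: 14.52
ee_pos: [0.542, 0.2891, 0.0927]
orientation: [0.0, 0.992, -0.123, -0.001]
force: [0.3, 0.5, 0.9]
opening: 0.998
grasp_force: 0.0
time_s: 15.35
ee_pos: [0.5429, 0.2893, 0.0939]
orientation: [-0.0, 0.992, -0.123, 0.0]
force: [-0.6, -0.4, 4.3]
opening: 0.578
grasp_force: 19.9
time_s: 16.18
ee_pos: [0.5417, 0.2889, 0.1816]
orientation: [0.001, 0.992, -0.123, -0.001]
force: [-0.6, -0.1, -1.7]
opening: 0.576
grasp_force: 19.9
t 16.2 p [0.5417 0.2889 0.1816] yaw -14.2 q [0.29 0.3  1.53 0.   1.31 2.11] F [-0.6 -0.1 -1.7] op 0.576 g 19.9
go [22.66 27.64  2.14] turn 15.0 yaw now -14.2
```

```bash
python3 -m jog '0.5 2.3 2.8 0 2;0.5 4.6 5.6 0 4;0.5 6.9 8.4 0 6;0.5 9.2 11.2 0 8;0.5 11.5 14 0 10;0.5 13.7 16.8 0 12;0.5 16 19.6 0 14;0.5 18.3 22.4 0 15;0.5 20.6 25.1 0 15;0.5 22.6 27.6 0 15' >/dev/null
python3 -m jog '0.5 0 0 0 0;0.5 0 0 1 0;0.5 0 0 2 0;0.5 0 0 3 0;0.5 0 0 4 0;0.5 0 0 4 0;0.5 0 0 4 0;0.5 0 0 4 0;0.5 0 0 4 0;0.5 0 0 4 0'
python3 - <<'E'
from h import *
st(); go(.6962-.0026,-.0361+.0015,.085,-29.2)
E
```

```text
time_s: 17.85
ee_pos: [0.6948, -0.0336, 0.1445]
orientation: [-0.0, 0.968, -0.252, 0.001]
force: [0.3, -0.1, -0.9]
opening: 0.573
grasp_force: 19.9
t 17.9 p [ 0.6948 -0.0336  0.1445] yaw -29.2 q [-0.22  0.53  1.3   0.    1.31  1.86] F [ 0.3 -0.1 -0.9] op 0.573 g 19.9
go [-0.07  0.15  5.95] turn 0.0 yaw now -29.2
```

```bash
python3 -m jog '0.5 -0.1 0.1 2 0;0.5 -0.1 0.1 3.5 0;0.5 -0.1 0.1 4.8 0;0.5 -0.1 0.1 5.5 0;0.5 -0.1 0.1 5.9 0;0.5 -0.1 0.1 6 0;0.5 -0.1 0.1 6 0;0.5 -0.1 0.1 6 0;0.85 -0.1 0.1 6 0;0.85 -0.1 0.1 6 0'
python3 -m jog '0.9 0 0 0 0;0.9 0 0 0 0;0.9 0 0 -1 0;0.9 -1 1 -3 0;0.9 -3 2 -6 0;0.9 -5 3 -9 0;0.9 -8 4 -12 0;0.9 -8.4 5 -15 0;0.9 -8.4 5.8 -17 0;0.9 -8.4 5.8 -17 0'
python3 - <<'E'
from h import *
st(); shot("wrist","w7",dict(tin_hex=.02,tin_round=.02,lid_round=0))
E
```

```text
time_s: 18.68
ee_pos: [0.6934, -0.0341, 0.0837]
orientation: [-0.0, 0.968, -0.252, 0.001]
force: [0.2, -0.0, -0.4]
opening: 0.696
grasp_force: 0.0
time_s: 19.52
ee_pos: [0.5932, -0.0452, 0.2606]
orientation: [0.0, 0.968, -0.252, 0.006]
force: [0.5, -0.6, 1.0]
opening: 0.901
grasp_force: 0.0
t 19.5 p [ 0.5932 -0.0452  0.2606] yaw -29.2 q [-0.28  0.18  1.51 -0.    1.44  1.8 ] F [ 0.5 -0.6  1. ] op 0.901 g 0.0
tin_hex [(0.55, [105.0, 208.0], [0.697, -0.0366])]
tin_round [(0.75, [104.0, 386.0], [0.5835, -0.243]), (0.57, [108.0, 297.0], [0.6353, -0.1374])]
lid_round [(0.98, [228.0, 387.0], [0.4025, -0.1826]), (0.83, [278.0, 418.0], [0.2929, -0.195])]
```

View pics/w7.png

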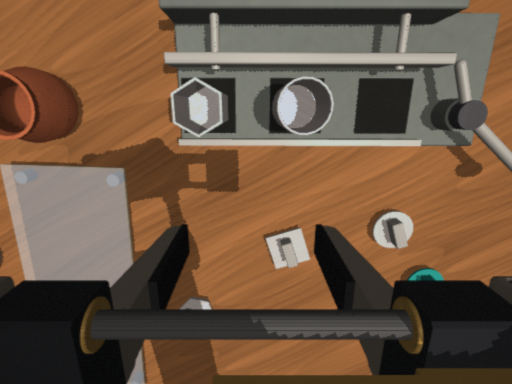

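Hex tin rim centre is at (197.5,107) and the round's at (303,105.5). Both stand on their pads, with the round lid at (393,230). I move over the round lid.

```bash
python3 -m jog '1 -2.5 2.9 0 0;1 -5 5.8 0 0;1 -7.5 8.7 0 0;1 -10 11.6 1 0;1 -12.5 14.5 2 0;1 -15 17.4 3 0;1 -17.5 20.3 4 0;1 -18.3 21.2 5 0;1 -18.3 21.2 6 0;1 -18.3 21.2 6 0' >/dev/null
python3 -m jog '1 0 0 0 0;1 0 0 0 0;1 0 0 0 0;1 0 0 0 0;1 0 0 0 0;1 0 0 0 0;1 0 0 0 0;1 0 0 0 0;1 0 0 0 0;1 0 0 0 0' >/dev/null
cat >> h.py <<'E'
def box(im,k,x,y,z,yaw,L,W,S,u0,v0,col):
    a=np.radians(yaw); ex=np.array([np.cos(a),np.sin(a)]); ey=np.array([-ex[1],ex[0]])
    pts=[np.r_[np.array([x,y])+i*ex*L/2+j*ey*W/2,z] for i,j in((1,1),(1,-1),(-1,-1),(-1,1))]
    q=np.array([topix("wrist",p,k) for p in pts]); cv2.polylines(im,[np.int32((q[:,::-1]-[u0,v0])*S*16)],True,col,1,cv2.LINE_AA,4)
def lidview(n,kind,x,y,yaw,zb=0):
    k=cal("wrist"); v,u=topix("wrist",(x,y,zb+.014),k); u0,v0=max(0,int(u)-50),max(0,int(v)-50); S=5
    im=capture("wrist")[:,:,::-1].copy(); c=cv2.resize(im[v0:v0+100,u0:u0+110],None,fx=S,fy=S,interpolation=2)
    draw(c,k,kind,x,y,zb+.014,yaw,S,u0,v0,(0,255,0)); box(c,k,x,y,zb+.036,yaw,.04,.016,S,u0,v0,(0,0,255)); cv2.imwrite(f"pics/{n}.png",c)
    print("crop",u0,v0)
E
python3 - <<'E'
from h import *
st()
k=cal("wrist"); capture("wrist"); print([(d["p"],toworld("wrist",d["position"],0,k)) for d in mark_of("wrist","lid_round")])
lidview("o3","r",.403,-.182,-10)
E
```

```text
t 21.4 p [ 0.3282 -0.1397  0.1935] yaw -29.2 q [-0.75 -0.44  2.21  0.    1.37  1.33] F [-0.2 -0.1  0.3] op 1.001 g 0.0
[(0.89, array([ 0.29152778, -0.19509013,  0.        ])), (0.79, array([ 0.40699181, -0.18344015,  0.        ])), (0.58, array([ 0.34398537, -0.0931146 ,  0.        ]))]
crop 202 52
```

View pics/o3.png

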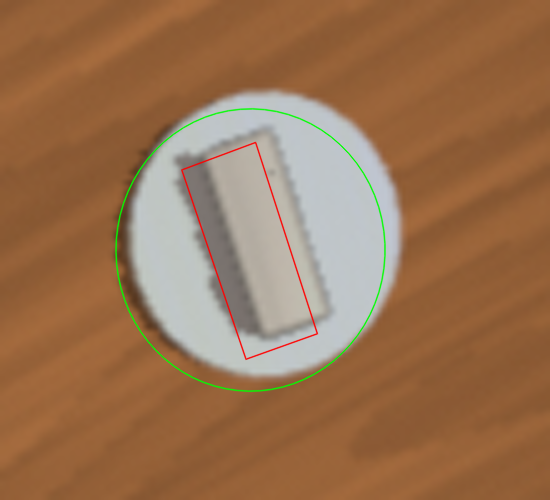

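```bash
python3 -m jog '0.6 3 0.1 0 -7;0.6 6 0.2 1 -14;0.6 8.9 0.35 4 -19.2;0.6 8.9 0.35 7.5 -19.2;0.6 8.9 0.35 11 -19.2;0.6 8.9 0.35 14 -19.2;0.6 8.9 0.35 15.5 -19.2;0.6 8.9 0.35 16 -19.2;0.6 8.9 0.35 16 -19.2;0.6 8.9 0.35 16 -19.2'
python3 -m jog '0.1 0 0 0 0;0.1 0 0 0 0;0.1 0 0 0 0;0.1 0 0 0 0;0.1 0 0 0 0;0.1 0 0 0 0;0.1 0 0 0 0;0.1 0 0 0 0;0.1 0 0 0 0;0.1 0 0 0 0' 25
python3 -m jog '0.1 0 0 0 0;0.1 0 0 0 0;0.1 0 0 -1 0;0.1 0 0 -2 0;0.1 0 0 -4 0;0.1 0 0 -7 0;0.1 0 0 -11 0;0.1 0 0 -14 0;0.1 0 0 -16 0;0.1 0 0 -16 0' 25
python3 - <<'E'
from h import *
k=cal("wrist")
im=cv2.imread("pics/w7.png"); 
st()
E
```

```text
time_s: 22.37
ee_pos: [0.4046, -0.1864, 0.034]
orientation: [0.0, 0.996, -0.087, 0.0]
force: [-0.1, 1.5, -0.4]
opening: 0.6
grasp_force: 0.1
time_s: 23.2
ee_pos: [0.4045, -0.1865, 0.0338]
orientation: [0.0, 0.996, -0.087, 0.0]
force: [-1.2, -1.1, 5.2]
opening: 0.174
grasp_force: 25.0
time_s: 24.03
ee_pos: [0.4065, -0.1876, 0.199]
orientation: [0.003, 0.996, -0.087, 0.004]
force: [0.3, -0.7, -0.5]
opening: 0.17
grasp_force: 25.0
t 24.0 p [ 0.4065 -0.1876  0.199 ] yaw -10.0 q [-0.7  -0.16  1.98  0.    1.31  1.04] F [ 0.3 -0.7 -0.5] op 0.17 g 25.0
```

```bash
python3 -m jog '0.1 2.6 -2.4 -1 3;0.1 5.2 -4.8 -2 6;0.1 7.8 -7.2 -3 9;0.1 10.4 -9.6 -4 13;0.1 13.1 -12.2 -4 17;0.1 13.1 -12.2 -4 19.2;0.1 13.1 -12.2 -4 19.2;0.1 13.1 -12.2 -4 19.2;0.1 13.1 -12.2 -4 19.2;0.1 13.1 -12.2 -4 19.2' 25
python3 - <<'E'
from h import *
st();shot("wrist","w8",dict(tin_round=.02,tin_hex=.02))
k=cal("wrist"); im=cv2.imread("pics/w8.png"); S=4
u0,v0=130,55; c=cv2.resize(im[v0:v0+120,u0:u0+190],None,fx=S,fy=S,interpolation=2)
draw(c,k,"r",.6385,-.1348,.10,0,S,u0,v0,(0,255,0)); draw(c,k,"h",.6935,-.034,.10,-29.2,S,u0,v0,(0,255,0))
cv2.imwrite("pics/o4.png",c)
E
```

```text
time_s: 24.87
ee_pos: [0.5535, -0.0891, 0.2331]
orientation: [-0.0, 0.968, -0.252, -0.0]
force: [-0.9, 0.4, -0.9]
opening: 0.169
grasp_force: 25.0
t 24.9 p [ 0.5535 -0.0891  0.2331] yaw -29.2 q [-0.38  0.12  1.64 -0.    1.39  1.71] F [-0.9  0.4 -0.9] op 0.169 g 25.0
tin_round [(0.65, [91.0, 252.0], [0.6396, -0.1384])]
tin_hex [(0.77, [92.0, 157.0], [0.695, -0.0367])]
```

View pics/o4.png

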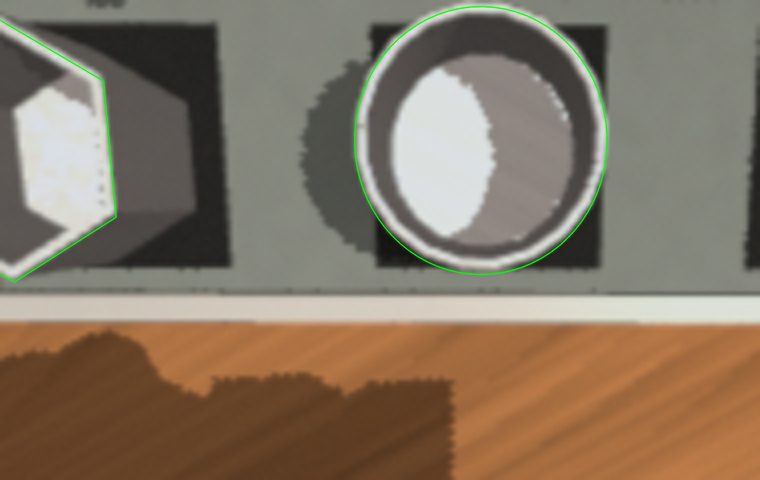

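The overlays match: round tin at (.6385,−.1348) and hex tin at (.6935,−.034), both standing well. I place the round lid.

```bash
python3 -m jog '0.1 3 0 0 0;0.1 6 -0.1 0 0;0.1 9 -0.15 0 0;0.1 9.65 -0.15 2 0;0.1 9.65 -0.15 5 0;0.1 9.65 -0.15 7.5 0;0.1 9.65 -0.15 7.5 0;0.1 9.65 -0.15 7.5 0;0.1 9.65 -0.15 7.5 0;0.1 9.65 -0.15 7.5 0' 25
python3 - <<'E'
from h import *
st(); go(.6385,-.1348,.1245,-29.2)
E
```

```text
time_s: 25.85
ee_pos: [0.6407, -0.1349, 0.1614]
orientation: [0.0, 0.968, -0.252, 0.002]
force: [0.3, -0.4, -0.1]
opening: 0.172
grasp_force: 25.0
t 25.9 p [ 0.6407 -0.1349  0.1614] yaw -29.2 q [-0.39  0.41  1.43  0.    1.3   1.69] F [ 0.3 -0.4 -0.1] op 0.172 g 25.0
go [-0.21  0.1   3.69] turn 0.0 yaw now -29.2
```

```bash
python3 -m jog '0.1 -0.15 0.1 0 0;0.1 -0.15 0.1 0.8 0;0.1 -0.15 0.1 1.6 0;0.1 -0.15 0.1 2.2 0;0.1 -0.15 0.1 2.8 0;0.1 -0.15 0.1 3.2 0;0.1 -0.15 0.1 3.5 0;0.1 -0.15 0.1 3.7 0;0.1 -0.15 0.1 3.7 0;0.1 -0.15 0.1 3.7 0' 25
python3 - <<'E'
from h import *
st()
E
```

```text
time_s: 26.68
ee_pos: [0.6376, -0.1344, 0.124]
orientation: [0.0, 0.968, -0.252, -0.0]
force: [-6.9, 2.3, 13.0]
opening: 0.172
grasp_force: 25.0
t 26.7 p [ 0.6376 -0.1344  0.124 ] yaw -29.1 q [-0.39  0.45  1.46 -0.    1.23  1.69] F [-6.9  2.3 13. ] op 0.172 g 25.0
```

```bash
python3 -m jog '0.1 0 0 -0.1 0;0.45 0 0 -0.1 0;0.45 0 0 -0.1 0;0.45 0 0 -0.1 0;0.45 0 0 -0.1 0;0.45 0 0 -0.1 0;0.45 0 0 -1 0;0.5 0 0 -3 0;0.5 -2 0 -6 0;0.5 -5 0 -9 0'
python3 -m jog '0.6 -3 -2 0 0;0.6 -5 -4 0 0;0.6 -5 -5 0 0;0.6 -5 -5 0 0;0.6 -5 -5 0 0;0.6 -5 -5 0 0;0.6 -5 -5 0 0;0.6 -5 -5 0 0;0.6 -5 -5 0 0;0.6 -5 -5 0 0' >/dev/null
python3 - <<'E'
from h import *
st();im=shot("wrist","w9",dict(lid_round=.09,tin_round=.02,tin_hex=.02,lid_hex=0))
k=cal("wrist"); im=im[:,:,::-1].copy()
draw(im,k,"r",.6385,-.1348,.104,0,1,0,0,(0,255,0))
box(im,k,.6385,-.1348,.126,-29.2,.04,.016,1,0,0,(0,0,255)); cv2.imwrite("pics/w9.png",im)
go(.419-.073,.150+.041,.22,-29.2)
E
```

```text
time_s: 27.52
ee_pos: [0.5944, -0.111, 0.2116]
orientation: [0.0, 0.968, -0.252, -0.0]
force: [0.3, 0.1, 1.7]
opening: 0.5
grasp_force: 0.0
t 28.4 p [ 0.5751 -0.0429  0.2108] yaw -29.2 q [-0.28  0.18  1.62 -0.    1.35  1.8 ] F [ 0.4 -0.2 -0.1] op 0.599 g 0.0
lid_round [(0.88, [83.0, 303.0], [0.6418, -0.133]), (0.88, [288.0, 432.0], [0.3776, -0.1646]), (0.62, [288.0, 353.0], [0.4216, -0.0871])]
tin_round []
tin_hex [(0.81, [89.0, 191.0], [0.6964, -0.0321])]
lid_hex []
go [-31.38  -9.21  -0.91] turn 0.0 yaw now -29.2
```

View pics/w9.png

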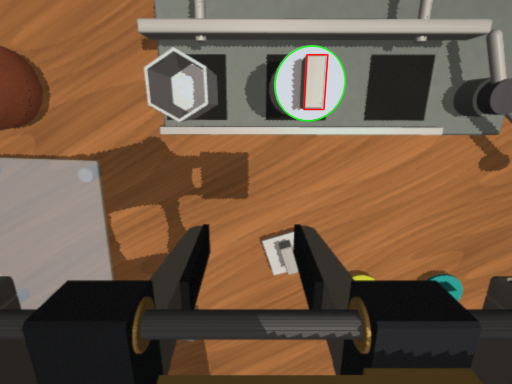

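The round lid is seated, with the overlay exact at (310,83). Next the hex lid, measured numerically by silhouette fitting.

```bash
python3 -m jog '0.6 -3.7 -1.1 0 0;0.6 -7.4 -2.2 0 0;0.6 -11 -3.3 0 0;0.6 -15 -4.4 0 0;0.6 -18.5 -5.5 0 0;0.6 -22 -6.5 0 0;0.6 -26 -7.6 0 0;0.6 -29.5 -8.7 0 0;0.6 -31.4 -9.2 0 0;0.6 -31.4 -9.2 0 0' >/dev/null
python3 -m jog '0.6 0 0 0 0;0.6 0 0 0 0;0.6 0 0 0 0;0.6 0 0 0 0;0.6 0 0 0 0;0.6 0 0 0 0;0.6 0 0 0 0;0.6 0 0 0 0;0.6 0 0 0 0;0.6 0 0 0 0' >/dev/null
cat >> h.py <<'E'
from scipy.optimize import differential_evolution
def fitlid(im,k,x,y,zb,kind="h",yaw0=None):
    "silhouette fit of plate (bright, grey) + handle orientation by top-face brightness contrast"
    f=im.astype(float); sat=f.max(2)-f.min(2); mask=((sat<40)&(f.max(2)>85)).astype(np.uint8)
    v,u=topix("wrist",(x,y,zb+.014),k); W=60
    u0,v0=int(u)-W,max(0,int(v)-W); sub=mask[v0:v0+2*W,max(0,u0):u0+2*W].copy(); u0=max(0,u0)
    n,lab,stt,cen=cv2.connectedComponentsWithStats(sub); S=4
    i=1+int(np.argmin([np.hypot(*(cen[j]-[u-u0,v-v0]))-(.02*stt[j,4]) for j in range(1,n)]))
    sil=(lab==i).astype(np.uint8); cs=cv2.findContours(sil,0,2)[0]; sil[:]=0; cv2.drawContours(sil,cs,-1,1,-1)
    big=cv2.resize(sil,None,fx=S,fy=S,interpolation=cv2.INTER_LINEAR)
    def cost(p):
        m=np.zeros_like(big)
        for h in (.010,.014):
            pts=np.array([[(q[1]-u0+.5)*S,(q[0]-v0+.5)*S] for q in (topix("wrist",w,k) for w in ring(kind,p[0],p[1],zb+h,p[2]))]); cv2.fillPoly(m,[np.int32(pts)],1)
        return np.count_nonzero(m!=big)
    r=differential_evolution(cost,[(x-.04,x+.04),(y-.04,y+.04),(0,60 if kind=="h" else 1)],seed=1,maxiter=60,popsize=12,polish=False)
    print("fit",r.x.round(4),"mismatch",r.fun/max(1,big.sum()),"area",sil.sum(),"at",stt[i].tolist())
    return r.x
E
python3 - <<'E'
from h import *
st();k=cal("wrist");im=shot("wrist","w10",dict(lid_hex=0,lid_square=0))
d=mark_of("wrist","lid_hex"); w=toworld("wrist",d[0]["position"],0,k) if d else (.4255,.159)
x,y,a=fitlid(im,k,w[0],w[1],0)
g=cv2.cvtColor(im,cv2.COLOR_RGB2GRAY).astype(float)
for j in range(6):  # colour of plate at points +-17mm (on handle only if aligned): sample along candidate handle axis at handle top
    yaw=a+30*j; e=np.array([np.cos(np.radians(yaw)),np.sin(np.radians(yaw))]); n=np.array([-e[1],e[0]])
    s=[im[tuple(int(round(t)) for t in topix("wrist",(*(np.array([x,y])+e*b+n*c),.036),k))].astype(int) for b in (-.017,-.01,.01,.017) for c in(-.005,.005)]
    print(round(yaw,1),np.array(s).tolist())
E
```

```text
t 30.3 p [0.3457 0.191  0.2109] yaw -29.2 q [ 0.2  -0.33  2.09 -0.    1.38  2.28] F [ 0.3 -0.4 -0.8] op 0.6 g 0.0
lid_hex [(0.61, [104.0, 245.0], [0.423, 0.1565])]
lid_square []
fit [ 0.4232  0.1573 47.6886] mismatch 0.02478604344963792 area 1908 at [34, 34, 52, 52, 1908]
47.7 [[195, 191, 179], [189, 183, 171], [195, 189, 177], [186, 179, 167], [189, 182, 171], [181, 173, 161], [186, 179, 168], [178, 171, 160]]
77.7 [[196, 203, 210], [195, 190, 178], [192, 198, 203], [192, 185, 173], [182, 174, 164], [184, 189, 197], [178, 171, 160], [196, 203, 203]]
107.7 [[196, 202, 209], [196, 203, 210], [196, 203, 207], [191, 187, 175], [176, 168, 157], [196, 203, 207], [196, 203, 199], [196, 202, 203]]
137.7 [[195, 202, 209], [196, 202, 210], [196, 202, 210], [196, 202, 208], [196, 202, 206], [193, 199, 204], [198, 204, 204], [196, 203, 209]]
167.7 [[196, 203, 203], [196, 202, 209], [187, 181, 170], [196, 203, 206], [197, 203, 208], [174, 167, 156], [196, 203, 207], [196, 202, 207]]
197.7 [[185, 178, 166], [196, 203, 205], [184, 177, 165], [196, 202, 206], [162, 165, 166], [191, 184, 172], [197, 204, 208], [189, 181, 170]]
```

```bash
python3 -m jog '0.5 2 -0.2 0 -7;0.5 4 -0.4 1 -14;0.5 6 -0.6 2 -21;0.5 8.4 -0.85 4 -28;0.5 8.4 -0.85 6 -35;0.5 8.4 -0.85 8 -42;0.5 8.4 -0.85 9 -49;0.5 8.4 -0.85 9 -56;0.5 8.4 -0.85 9 -63;0.5 8.4 -0.85 9 -70' >/dev/null
python3 -m jog '0.5 0 0 0 -7;0.5 0 0 0 -7;0.5 0 0 0 -7;0.5 0 0 0 -7;0.5 0 0 0 -7;0.5 0 0 0 -7;0.5 0 0 0 -7;0.5 0 0 0 -7;0.5 0 0 0 -7;0.5 0 0 0 -7' >/dev/null
python3 - <<'E'
from h import *
st(); go(.4232,.1573,.034,47.7)
E
```

```text
t 32.1 p [0.4232 0.1575 0.1209] yaw 47.8 q [ 0.09 -0.05  2.04 -0.    1.15  0.82] F [-0.2  0.2  0.9] op 0.503 g 0.0
go [-0.02  0.01  8.69] turn 0.1 yaw now 47.8
```

```bash
python3 -m jog '0.5 0 0 3 0;0.5 0 0 6 0;0.5 0 0 8 0;0.5 0 0 8.6 0;0.5 0 0 8.7 0;0.5 0 0 8.7 0;0.1 0 0 8.7 0;0.1 0 0 8.7 0;0.1 0 0 8.7 0;0.1 0 0 8.7 0' 25
python3 -m jog '0.1 0 0 0 0;0.1 0 0 0 0;0.1 0 0 0 0;0.1 0 0 -1 0;0.1 0 0 -3 0;0.1 0 0 -6 0;0.1 0 0 -10 0;0.1 0 0 -14 0;0.1 0 0 -17 0;0.1 0 0 -18 0' 25
python3 - <<'E'
from h import *
st(); go(.6935,-.034,.20,-29.2)
E
```

```text
time_s: 32.97
ee_pos: [0.4239, 0.1576, 0.0348]
orientation: [0.0, 0.914, 0.405, 0.001]
force: [-0.2, 0.5, 0.2]
opening: 0.232
grasp_force: 0.0
time_s: 33.8
ee_pos: [0.4257, 0.1578, 0.2198]
orientation: [0.001, 0.914, 0.405, 0.004]
force: [0.3, 0.3, 0.2]
opening: 0.174
grasp_force: 25.0
t 33.8 p [0.4257 0.1578 0.2198] yaw 47.8 q [ 0.09 -0.16  1.94  0.    1.35  0.82] F [0.3 0.3 0.2] op 0.174 g 25.0
go [ 3.74 32.71  2.2 ] turn 77.0 yaw now 47.8
```

```bash
python3 -m jog '0.1 0.4 3.3 0 7;0.1 0.8 6.6 0 14;0.1 1.1 9.8 0 21;0.1 1.5 13 0 28;0.1 1.9 16.4 0 35;0.1 2.2 19.6 0 42;0.1 2.6 22.9 0 49;0.1 3 26.2 0 56;0.1 3.4 29.4 0 63;0.1 3.74 32.7 0 70' 25 >/dev/null
python3 -m jog '0.1 0 0 0 7;0.1 0 0 0 7;0.1 0 0 1 7;0.1 0 0 2 7;0.1 0 0 3 7;0.1 0 0 4 7;0.1 0 0 4 7;0.1 0 0 4 7;0.1 0 0 4 7;0.1 0 0 4 7' 25
python3 - <<'E'
from h import *
st(); go(.6935,-.034,.1245,-29.2)
E
```

```text
time_s: 35.47
ee_pos: [0.6911, -0.0343, 0.1749]
orientation: [-0.0, 0.968, -0.252, 0.001]
force: [0.5, -0.3, 0.2]
opening: 0.172
grasp_force: 25.0
t 35.5 p [ 0.6911 -0.0343  0.1749] yaw -29.1 q [-0.22  0.5   1.29  0.    1.35  1.86] F [ 0.5 -0.3  0.2] op 0.172 g 25.0
go [ 0.19 -0.14  5.04] turn 0.1 yaw now -29.1
```

```bash
python3 -m jog '0.1 0.2 -0.1 1 0;0.1 0.2 -0.1 2 0;0.1 0.2 -0.1 2.6 0;0.1 0.2 -0.1 3.2 0;0.1 0.2 -0.1 3.8 0;0.1 0.2 -0.1 4.3 0;0.1 0.2 -0.1 4.7 0;0.1 0.2 -0.1 4.95 0;0.1 0.2 -0.1 4.95 0;0.1 0.2 -0.1 4.95 0' 25
python3 -m jog '0.1 0 0 0 0;0.4 0 0 0 0;0.4 0 0 0 0;0.4 0 0 0 0;0.4 0 0 0 0;0.4 0 0 0 0;0.4 0 0 -1 0;0.45 0 0 -3 0;0.5 -2 0 -6 0;0.5 -5 1 -8 0'
python3 -m jog '0.6 -3 2 -1 0;0.6 -5 4 -1 0;0.6 -5 4 -1 0;0.6 -5 4 -1 0;0.6 -5 4 -1 0;0.6 -5 4 -1 0;0.6 -5 4 -1 0;0.6 -5 4 -1 0;0.6 -5 4 -1 0;0.6 -5 4 -1 0' >/dev/null
python3 - <<'E'
from h import *
st();k=cal("wrist");im=shot("wrist","w11",dict(lid_hex=.09,lid_round=.09))
g=im[:,:,::-1].copy()
fitlid(im,k,.6935,-.034,.09); fitlid(im,k,.6385,-.1348,.09,"r")
draw(g,k,"h",.6935,-.034,.104,-29.2,1,0,0,(0,255,0));draw(g,k,"r",.6385,-.1348,.104,0,1,0,0,(0,255,0)); cv2.imwrite("pics/w11.png",g)
E
```

```text
time_s: 36.3
ee_pos: [0.6931, -0.0345, 0.1247]
orientation: [-0.0, 0.968, -0.252, 0.0]
force: [-0.7, 0.4, -0.5]
opening: 0.176
grasp_force: 25.0
time_s: 37.13
ee_pos: [0.6461, -0.0189, 0.2073]
orientation: [-0.0, 0.968, -0.252, 0.002]
force: [1.3, 0.8, 1.1]
opening: 0.5
grasp_force: 0.0
t 38.0 p [ 0.5815 -0.0293  0.2142] yaw -29.2 q [-0.26  0.19  1.6   0.    1.36  1.82] F [ 0.3 -0.3 -0.1] op 0.599 g 0.0
lid_hex [(0.73, [88.0, 194.0], [0.6934, -0.0314])]
lid_round [(0.9, [81.0, 321.0], [0.6414, -0.1354]), (0.8, [286.0, 444.0], [0.3769, -0.1654]), (0.6, [286.0, 367.0], [0.4187, -0.0883])]
fit [ 6.92500e-01 -4.14000e-02  4.70118e+01] mismatch 0.5203685288593114 area 7365 at [29, 21, 91, 88, 6084]
fit [ 0.6381 -0.1373  0.2425] mismatch 0.514993895897303 area 8466 at [0, 21, 120, 90, 8221]
```

View pics/w11.png

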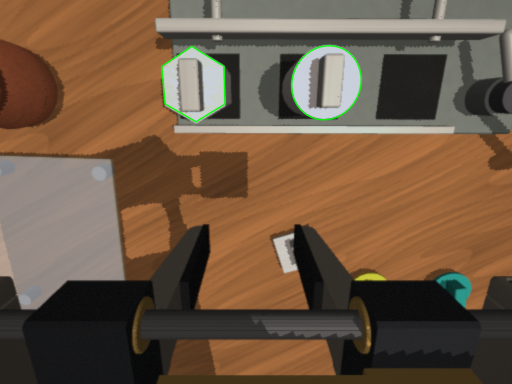

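Both lids are on, with overlays exact at (194,84) and (326,82). Now the lever: move to view the knob.

```bash
python3 -m jog '0.6 -0.7 4 -1 -4;0.6 -1.4 8 -2 -8;0.6 -2 12 -3 -12;0.6 -2.7 16 -3.6 -16;0.6 -3.4 20 -3.6 -20;0.6 -4 24 -3.6 -22;0.6 -4.8 28 -3.6 -22;0.6 -5.4 32 -3.6 -22;0.6 -6 36 -3.6 -22;0.6 -6.6 39 -3.6 -22' >/dev/null
python3 -m jog '0.6 0 0 0 0;0.6 0 0 0 0;0.6 0 0 0 0;0.6 0 0 0 0;0.6 0 0 0 0;0.6 0 0 0 0;0.6 0 0 0 0;0.6 0 0 0 0;0.6 0 0 0 0;0.6 0 0 0 0' >/dev/null
python3 - <<'E'
from h import *
st();k=cal("wrist");im=shot("wrist","w12",dict(lever_knob=.085,lever_hinge=.085))
v,u=topix("wrist",(.414,-.354,.10),k)
m=((im.max(2)<50)*255).astype(np.uint8); m[230:]=0
for c in cv2.findContours(m,0,2)[0]:
    if cv2.contourArea(c)>150:
        (a,b),r=cv2.minEnclosingCircle(c); print("dark",round(a),round(b),round(r),cv2.boundingRect(c),[toworld("wrist",(b,a),z,k)[:2].round(4) for z in(.07,.09,.102)])
E
```

```text
t 39.8 p [ 0.3336 -0.3376  0.2504] yaw -7.2 q [-1.05 -0.12  1.84 -0.    1.42  0.65] F [-0.5 -0.2  0.2] op 0.602 g 0.0
lever_knob [(0.68, [99.0, 252.0], [0.4228, -0.3489])]
lever_hinge []
dark 252 101 11 (242, 90, 21, 22) [array([ 0.4209, -0.3491]), array([ 0.4207, -0.349 ]), array([ 0.4205, -0.349 ])]
```

```bash
python3 -m jog '0.6 3 0 0 0;0.6 6 0 2 0;0.6 8.8 0 5 0;0.6 8.8 0 8 0;0.6 8.8 0 11 0;0.6 8.8 0 13 0;0.6 8.8 0 15 0;0.6 8.8 0 15.5 0;0.6 8.8 0 15.5 0;0.6 8.8 0 15.5 0'
python3 -m jog '0.32 0 0 0 0;0.32 0 0 0 0;0.32 0 0 0 0;0.32 0 0 0 0;0.32 0 0 0 0;0.32 0 0 0 0;0.32 0 0 0 0;0.32 0 0 0 0;0.32 0 0 0 0;0.32 0 0 0 0' 20
python3 - <<'E'
from h import *
st()
E
```

```text
time_s: 40.77
ee_pos: [0.4211, -0.3491, 0.0963]
orientation: [0.0, 0.998, -0.063, 0.0]
force: [0.4, -0.7, -0.0]
opening: 0.596
grasp_force: 0.0
time_s: 41.6
ee_pos: [0.4208, -0.3486, 0.0954]
orientation: [-0.0, 0.998, -0.063, -0.0]
force: [-0.3, -0.4, 0.8]
opening: 0.325
grasp_force: 0.0
t 41.6 p [ 0.4208 -0.3486  0.0954] yaw -7.2 q [-0.91  0.23  1.8  -0.    1.11  0.78] F [-0.3 -0.4  0.8] op 0.325 g 0.0
```

```bash
python3 -m jog '0.32 -0.4 -1 0 0;0.32 -0.8 -2 0 0;0.32 -1.2 -4 0 0;0.32 -1.3 -6 0 0;0.32 -1 -8.1 0 0;0.32 -0.4 -10.1 0 0;0.32 0.6 -12 0 0;0.32 0.9 -12.4 0 0;0.32 0.9 -12.4 0 0;0.32 0.9 -12.4 0 0' 20
python3 - <<'E'
from h import *
st(); k=cal("wrist"); im=shot("wrist","w13",{})
for l in("lever_knob","lever_hinge"):
  for d in mark_of("wrist",l)[:2]: print(l,d["p"],toworld("wrist",d["position"],.094,k)[:2].round(4))
E
```

```text
time_s: 42.43
ee_pos: [0.4433, -0.2275, 0.0951]
orientation: [0.001, 0.998, -0.062, -0.002]
force: [-7.2, -6.5, -1.3]
opening: 0.322
grasp_force: 3.7
t 42.4 p [ 0.4433 -0.2275  0.0951] yaw -7.1 q [-0.71  0.12  1.93 -0.01  1.09  0.98] F [-7.2 -6.5 -1.3] op 0.322 g 3.7
lever_knob 0.56 [ 0.4379 -0.2306]
lever_hinge 0.89 [ 0.5324 -0.3065]
```

```bash
python3 -m jog '0.32 0.2 -0.2 0 0;0.32 0.4 -0.4 0 0;0.32 0.6 -0.6 0 0;0.32 0.6 -0.6 0 0;0.32 0.6 -0.6 0 0;0.32 0.6 -0.6 0 0;0.32 0.6 -0.6 0 0;0.32 0.6 -0.6 0 0;0.32 0.6 -0.6 0 0;0.32 0.6 -0.6 0 0' 20
```

```text
time_s: 43.42
ee_pos: [0.4459, -0.2267, 0.0948]
orientation: [0.005, 0.998, -0.062, -0.006]
force: [-24.9, -23.7, 0.6]
opening: 0.322
grasp_force: 13.2
```

```bash
python3 -m jog '0.32 -0.9 1 0 0;0.32 -1.9 2.9 0 0;0.32 -2.5 4.9 0 0;0.32 -2.8 6.9 0 0;0.32 -2.7 9 0 0;0.32 -2.3 11.1 0 0;0.32 -1.8 12.2 0 0;0.32 -1.5 13 0 0;0.32 -1.5 13.1 0 0;0.32 -1.5 13.1 0 0' 20
python3 -m jog '0.6 0 0 0 0;0.6 0 0 0 0;0.6 0 0 0 0;0.6 0 0 0 0;0.6 0 0 0 0;0.6 0 0 0 0;0.6 0 0 0 0;0.6 0 0 0 0;0.6 0 0 0 0;0.6 0 0 0 0'
python3 - <<'E'
from h import *
for c in("top","scene"):
  im=capture(c); cv2.imwrite(f"pics/{c}1.png",im[:,:,::-1])
  for l in("lever_knob","lid_round","lid_hex","tin_round","tin_hex"): print(c,l,[(round(d["p"],2),np.round(d["position"]).tolist(),toworld(c,d["position"],.09)[:2].round(3).tolist()) for d in mark_of(c,l)[:4]])
E
```

```text
time_s: 44.25
ee_pos: [0.4206, -0.3491, 0.0952]
orientation: [-0.0, 0.998, -0.063, -0.0]
force: [-0.3, -1.1, -0.2]
opening: 0.319
grasp_force: 0.0
time_s: 45.08
ee_pos: [0.4207, -0.3497, 0.0954]
orientation: [-0.0, 0.998, -0.063, 0.0]
force: [-0.4, 0.4, 0.0]
opening: 0.603
grasp_force: 0.0
top lever_knob []
top lid_round [(0.77, [249.0, 249.0], [0.365, -0.098]), (0.57, [162.0, 258.0], [0.636, -0.132]), (0.55, [270.0, 280.0], [0.299, -0.19])]
top lid_hex [(0.57, [150.0, 226.0], [0.676, -0.032])]
top tin_round [(0.72, [222.0, 227.0], [0.451, -0.031]), (0.56, [163.0, 255.0], [0.631, -0.122]), (0.45, [166.0, 260.0], [0.623, -0.138])]
top tin_hex [(0.62, [150.0, 227.0], [0.676, -0.036]), (0.54, [191.0, 316.0], [0.541, -0.308]), (0.34, [149.0, 230.0], [0.679, -0.044])]
scene lever_knob [(0.5, [160.0, 257.0], [0.411, -0.341]), (0.3, [159.0, 217.0], [0.559, -0.434])]
scene lid_round [(0.69, [200.0, 233.0], [0.629, -0.131]), (0.44, [204.0, 299.0], [0.423, 0.009]), (0.43, [187.0, 300.0], [0.359, -0.081])]
scene lid_hex [(0.61, [281.0, 225.0], [0.827, 0.219]), (0.54, [220.0, 235.0], [0.674, -0.022]), (0.31, [216.0, 286.0], [0.507, 0.047])]
scene tin_round [(0.5, [214.0, 232.0], [0.668, -0.057]), (0.45, [215.0, 232.0], [0.672, -0.05]), (0.4, [168.0, 237.0], [0.516, -0.322])]
scene tin_hex [(0.65, [232.0, 229.0], [0.722, 0.027])]
```

Lids still on after the first stroke, and the lever is home. Second stroke follows.

```bash
python3 -m jog '0.32 0 0 0 0;0.32 0 0 0 0;0.32 0 0 0 0;0.32 0 0 0 0;0.32 0 0 0 0;0.32 0 0 0 0;0.32 0 0 0 0;0.32 -0.4 -1 0 0;0.32 -0.8 -2 0 0;0.32 -1.2 -4 0 0' 20
python3 -m jog '0.32 -0.1 -2 0 0;0.32 0.2 -4.1 0 0;0.32 0.8 -6.1 0 0;0.32 1.8 -8 0 0;0.32 2.1 -8.4 0 0;0.32 2.4 -8.7 0 0;0.32 2.7 -9 0 0;0.32 2.7 -9.1 0 0;0.32 2.7 -9.1 0 0;0.32 2.7 -9.1 0 0' 20
python3 -m jog '0.32 -0.9 1 0 0;0.32 -1.9 2.9 0 0;0.32 -2.5 4.9 0 0;0.32 -2.8 6.9 0 0;0.32 -2.7 9 0 0;0.32 -2.3 11.1 0 0;0.32 -1.8 12.2 0 0;0.32 -1.5 13 0 0;0.32 -1.5 13.1 0 0;0.32 -1.5 13.1 0 0' 20
python3 -m jog '0.6 0 0 0 0;0.6 0 0 0 0;0.6 0 0 0 0;0.6 0 0 0 0;0.6 0 0 0 0;0.6 0 0 -2 0;0.6 0 0 -6 0;0.6 0 0 -9 0;0.6 -4 0 -12 0;0.6 -8.2 0 -15.5 0'
python3 - <<'E'
from h import *
st();k=cal("wrist");im=shot("wrist","w14",dict(lever_knob=.094,lever_hinge=.094))
m=((im.max(2)<50)*255).astype(np.uint8); m[230:]=0
for c in cv2.findContours(m,0,2)[0]:
    if cv2.contourArea(c)>150: (a,b),r=cv2.minEnclosingCircle(c); print("dark",round(a),round(b),round(r),toworld("wrist",(b,a),.1,k)[:2].round(4))
go(.575,-.045,.23,-29.2)
E
```

```text
time_s: 46.52
ee_pos: [0.4122, -0.3106, 0.0958]
orientation: [0.002, 0.998, -0.063, -0.001]
force: [-6.1, -6.0, 0.4]
opening: 0.322
grasp_force: 3.7
time_s: 47.35
ee_pos: [0.4461, -0.2267, 0.0948]
orientation: [0.005, 0.998, -0.062, -0.006]
force: [-24.6, -24.0, 0.8]
opening: 0.323
grasp_force: 13.3
time_s: 48.18
ee_pos: [0.4206, -0.3492, 0.0952]
orientation: [-0.0, 0.998, -0.063, -0.0]
force: [0.7, 0.5, 0.4]
opening: 0.321
grasp_force: 0.0
time_s: 49.02
ee_pos: [0.3555, -0.3412, 0.2382]
orientation: [0.0, 0.998, -0.061, 0.0]
force: [-0.3, -0.3, 0.3]
opening: 0.597
grasp_force: 0.0
t 49.0 p [ 0.3555 -0.3412  0.2382] yaw -7.0 q [-1.01 -0.06  1.81 -0.    1.39  0.68] F [-0.3 -0.3  0.3] op 0.597 g 0.0
lever_knob [(0.79, [123.0, 250.0], [0.4213, -0.3476])]
lever_hinge [(0.85, [2.0, 188.0], [0.5347, -0.305])]
dark 251 125 12 [ 0.4198 -0.3486]
dark 130 6 33 [ 0.5357 -0.2537]
go [ 18.   -32.3    0.88] turn 21.9 yaw now -7.3
```

```bash
python3 -m jog '0.9 1.8 -3.2 0 4;0.9 3.6 -6.5 0 8;0.9 5.4 -9.7 0 12;0.9 7.2 -13 0 16;0.9 9 -16.2 0 20;0.9 10.8 -19.4 0 22;0.9 12.6 -22.6 0 22;0.9 14.4 -25.8 0 22;0.9 16.2 -29 0 22;0.9 18 -32.3 0 22' >/dev/null
python3 -m jog '0.9 0 0 0 0;0.9 0 0 0 0;0.9 0 0 0 0;0.9 0 0 0 0;0.9 0 0 0 0;0.9 0 0 0 0;0.9 0 0 0 0;0.9 0 0 0 0;0.9 0 0 0 0;0.9 0 0 0 0' >/dev/null
sed -i 's/def fitlid(im,k,x,y,zb,kind="h",yaw0=None):/def fitlid(im,k,x,y,zb,kind="h",th=85):/; s/f.max(2)>85/f.max(2)>th/; s/cs=cv2.findContours(sil,0,2)\[0\]; /cs=[cv2.convexHull(np.vstack(cv2.findContours(sil,0,2)[0]))]; /' h.py
python3 - <<'E'
from h import *
st();k=cal("wrist");im=shot("wrist","w15",dict(lid_hex=.09,lid_round=.09))
for kind,x,y in(("h",.6935,-.034),("r",.6385,-.1348)):
    v,u=topix("wrist",(x,y,.104),k); print(round(v),round(u))
    fitlid(im,k,x-.006,y+.003,.09,kind,165)
E
```

```text
t 50.8 p [ 0.5746 -0.0437  0.237 ] yaw -29.2 q [-0.29  0.16  1.59 -0.    1.4   1.79] F [ 0.3 -0.5  0.5] op 0.898 g 0.0
lid_hex [(0.61, [96.0, 184.0], [0.6878, -0.0296])]
lid_round [(0.79, [97.0, 302.0], [0.6296, -0.1321]), (0.68, [276.0, 422.0], [0.373, -0.1677])]
88 181
fit [ 6.86200e-01 -3.16000e-02  3.36169e+01] mismatch 0.3369512019576796 area 4354 at [31, 25, 89, 72, 2248]
86 303
fit [ 0.6316 -0.1315  0.4144] mismatch 0.40691557394370115 area 5630 at [0, 28, 120, 71, 3407]
```

```bash
sed -i 's/    v,u=topix("wrist",(x,y,zb+.014),k); W=60/    if th>150: mask=cv2.morphologyEx(((f[:,:,2]>f[:,:,0]+4)\&(f.max(2)>th)).astype(np.uint8),cv2.MORPH_OPEN,np.ones((3,3),np.uint8))\n    v,u=topix("wrist",(x,y,zb+.014),k); W=45/' h.py
python3 - <<'E'
from h import *
k=cal("wrist");im=cv2.imread("pics/w15.png")[:,:,::-1]
print("bed",im[95,240],"fence",im[140,240],"plate",im[90,283],im[100,322])
for kind,x,y in(("h",.6935,-.034),("r",.6385,-.1348)): fitlid(im,k,x-.006,y+.003,.09,kind,165)
E
```

```text
bed [120 122 112] fence [155 101  59] plate [197 204 211] [196 203 213]
fit [ 0.7275 -0.0709 26.9462] mismatch 2.213895394223263 area 488 at [54, 29, 17, 34, 283]
fit [ 0.632  -0.1316  0.5819] mismatch 0.017089816057621415 area 3318 at [14, 13, 63, 66, 1938]
```

```bash
sed -i 's/sil=(lab==i).astype(np.uint8); cs/sil=((lab>0) if th>150 else (lab==i)).astype(np.uint8); cs/' h.py
python3 - <<'E'
from h import *
k=cal("wrist");im=cv2.imread("pics/w15.png")[:,:,::-1]
x,y,a=fitlid(im,k,.6875,-.031,.09,"h",165)
go(.6865,-.0305,.16,-29.2)
E
```

```text
fit [ 6.82700e-01 -2.95000e-02  4.03982e+01] mismatch 0.34137532932713655 area 2122 at [54, 29, 17, 34, 283]
go [ 9.14 -6.59  7.69] turn 0.0 yaw now -29.2
```

```bash
python3 - <<'E'
from h import *
k=cal("wrist");im=cv2.imread("pics/w15.png"); S=4;u0,v0=130,30
c=cv2.resize(im[v0:v0+125,u0:u0+195],None,fx=S,fy=S,interpolation=2)
draw(c,k,"h",.6865,-.0305,.104,-29.2,S,u0,v0,(0,255,0)); draw(c,k,"r",.632,-.1316,.104,0,S,u0,v0,(0,255,0))
cv2.imwrite("pics/o5.png",c)
E
```

```text
(no output)
```

View pics/o5.png

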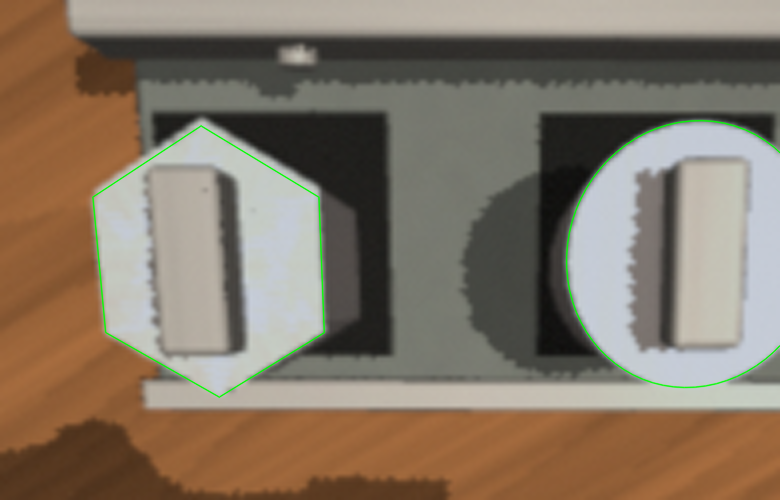

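Both lidded tins stand after crimping, and the overlays match: hex (.687,−.031) and round (.632,−.132). Now I carry the hex tin back.

```bash
python3 -m jog '0.9 3 -2 0 0;0.9 6 -4.3 0 0;0.9 9.2 -6.55 0 0;0.9 9.2 -6.55 2 0;0.9 9.2 -6.55 5 0;0.9 9.2 -6.55 7 0;0.9 9.2 -6.55 7 0;0.9 9.2 -6.55 7 0;0.9 9.2 -6.55 7 0;0.9 9.2 -6.55 7 0'
python3 - <<'E'
from h import *
st(); go(.687,-.031,.072,-29.2)
E
```

```text
time_s: 51.82
ee_pos: [0.6881, -0.0314, 0.1697]
orientation: [-0.0, 0.968, -0.252, 0.002]
force: [-0.7, 0.7, 0.2]
opening: 0.901
grasp_force: 0.0
t 51.8 p [ 0.6881 -0.0314  0.1697] yaw -29.2 q [-0.22  0.49  1.31  0.    1.34  1.86] F [-0.7  0.7  0.2] op 0.901 g 0.0
go [-0.16  0.03  9.77] turn 0.0 yaw now -29.2
```

```bash
python3 -m jog '0.9 -0.1 0 2.5 0;0.9 -0.1 0 5 0;0.9 -0.1 0 7.5 0;0.9 -0.1 0 9 0;0.9 -0.1 0 9.7 0;0.9 -0.1 0 9.7 0;0.5 -0.1 0 9.7 0;0.5 -0.1 0 9.7 0;0.5 -0.1 0 9.7 0;0.5 -0.1 0 9.7 0' 25
python3 -m jog '0.5 0 0 0 0;0.5 0 0 0 0;0.5 0 0 0 0;0.5 0 0 0 0;0.5 0 0 -1 0;0.5 0 0 -2 0;0.5 0 0 -4 0;0.5 0 0 -6 0;0.5 0 0 -8 0;0.5 0 0 -9 0' 25
python3 - <<'E'
from h import *
st(); go(.543,.289,.17,-29.2)
E
```

```text
time_s: 52.65
ee_pos: [0.6869, -0.0308, 0.0715]
orientation: [-0.0, 0.968, -0.252, 0.001]
force: [-0.1, 0.5, 0.1]
opening: 0.634
grasp_force: 0.0
time_s: 53.48
ee_pos: [0.687, -0.0309, 0.1633]
orientation: [-0.0, 0.968, -0.252, 0.002]
force: [0.2, -0.2, -1.5]
opening: 0.576
grasp_force: 24.9
t 53.5 p [ 0.687  -0.0309  0.1633] yaw -29.2 q [-0.22  0.49  1.32 -0.    1.33  1.86] F [ 0.2 -0.2 -1.5] op 0.576 g 24.9
go [-28.16 -20.91  -0.75] turn 0.0 yaw now -29.2
```

```bash
python3 -m jog '0.5 -1.5 -1.1 0 0;0.5 -4 -3 0 0;0.5 -7 -5.2 0 0;0.5 -10 -7.5 0 0;0.5 -13 -9.7 0 0;0.5 -16 -11.9 0 0;0.5 -19 -14.1 0 0;0.5 -22 -16.3 0 0;0.5 -25 -18.6 0 0;0.5 -27 -20 0 0' 25 >/dev/null
python3 -m jog '0.5 -1 -0.8 0 0;0.5 -1.2 -0.9 1 0;0.5 -1.2 -0.9 2 0;0.5 -1.2 -0.9 3 0;0.5 -1.2 -0.9 4 0;0.5 -1.2 -0.9 5 0;0.5 -1.2 -0.9 6 0;0.5 -1.2 -0.9 6.5 0;0.5 -1.2 -0.9 6.5 0;0.5 -1.2 -0.9 6.5 0' 25
python3 - <<'E'
from h import *
st(); go(.543,.289,.0825,-29.2)
E
```

```text
time_s: 55.15
ee_pos: [0.5416, 0.2891, 0.0946]
orientation: [0.0, 0.968, -0.252, -0.0]
force: [0.8, -0.4, -2.7]
opening: 0.577
grasp_force: 24.9
t 55.1 p [0.5416 0.2891 0.0946] yaw -29.2 q [ 0.29  0.39  1.6  -0.    1.15  2.37] F [ 0.8 -0.4 -2.7] op 0.577 g 24.9
go [ 0.13 -0.06  1.21] turn 0.0 yaw now -29.2
```

```bash
python3 -m jog '0.5 0 0 0.4 0;0.5 0 0 0.8 0;0.5 0 0 1.1 0;0.5 0 0 1.3 0;0.5 0 0 1.3 0;0.5 0 0 1.3 0;0.9 0 0 1.3 0;0.9 0 0 1.3 0;0.9 0 0 1.3 0;0.9 0 0 1.3 0' 25
python3 -m jog '0.9 0 0 0 0;0.9 0 0 0 0;0.9 0 0 -1 0;0.9 0 0 -3 0;0.9 0 0 -6 0;0.9 0 0 -9 0;0.9 0 0 -12 0;0.9 0 0 -13 0;0.9 0 0 -13 0;0.9 0 0 -13 0'
python3 - <<'E'
from h import *
st(); go(.632,-.1316,.18,-29.2)
E
```

```text
time_s: 55.98
ee_pos: [0.542, 0.2894, 0.0824]
orientation: [-0.0, 0.968, -0.252, 0.0]
force: [1.1, 0.2, 0.3]
opening: 0.847
grasp_force: 0.0
time_s: 56.82
ee_pos: [0.5415, 0.2893, 0.2115]
orientation: [0.0, 0.968, -0.252, -0.0]
force: [0.6, 0.1, -0.9]
opening: 0.896
grasp_force: 0.0
t 56.8 p [0.5415 0.2893 0.2115] yaw -29.2 q [0.29 0.27 1.5  0.   1.36 2.37] F [ 0.6  0.1 -0.9] op 0.896 g 0.0
go [28.42 32.33  3.15] turn 0.0 yaw now -29.2
```

```bash
python3 -m jog '0.9 2.6 3 0 0;0.9 5.3 6 0 0;0.9 7.9 9 0 0;0.9 10.5 12 0 0;0.9 13.2 15 0 0;0.9 15.8 18 0 0;0.9 18.4 21 0 0;0.9 21 24 0 0;0.9 23.7 27 0 0;0.9 26.3 30 0 0' >/dev/null
python3 -m jog '0.9 2.1 2.3 0 0;0.9 2.1 2.3 1 0;0.9 2.1 2.3 3 0;0.9 2.1 2.3 3 0;0.9 2.1 2.3 3 0;0.9 2.1 2.3 3 0;0.9 2.1 2.3 3 0;0.9 2.1 2.3 3 0;0.9 2.1 2.3 3 0;0.9 2.1 2.3 3 0' >/dev/null
python3 - <<'E'
from h import *
st(); go(.632,-.1316,.072,-29.2)
E
```

```text
t 58.5 p [ 0.6325 -0.131   0.1826] yaw -29.1 q [-0.39  0.38  1.43 -0.    1.33  1.69] F [-0.   0.2 -0.1] op 0.899 g 0.0
go [-0.02  0.08 11.06] turn 0.1 yaw now -29.1
```

```bash
python3 -m jog '0.9 0 0.1 3 0;0.9 0 0.1 6 0;0.9 0 0.1 8.5 0;0.9 0 0.1 10 0;0.9 0 0.1 11 0;0.9 0 0.1 11 0;0.55 0 0.1 11 0;0.55 0 0.1 11 0;0.55 0 0.1 11 0;0.55 0 0.1 11 0' 25
python3 -m jog '0.55 0 0 0 0;0.55 0 0 0 0;0.55 0 0 0 0;0.55 0 0 0 0;0.55 0 0 -1 0;0.55 0 0 -2 0;0.55 0 0 -4 0;0.55 0 0 -6 0;0.55 0 0 -8 0;0.55 0 0 -10 0' 25
python3 - <<'E'
from h import *
st(); go(.678,.234,.17,-29.2)
E
```

```text
time_s: 59.32
ee_pos: [0.6327, -0.1325, 0.0736]
orientation: [0.0, 0.968, -0.252, 0.001]
force: [0.6, -0.2, 2.5]
opening: 0.654
grasp_force: 25.0
time_s: 60.15
ee_pos: [0.6314, -0.1319, 0.1732]
orientation: [-0.0, 0.968, -0.252, -0.0]
force: [-0.1, -0.9, -1.3]
opening: 0.65
grasp_force: 25.0
t 60.1 p [ 0.6314 -0.1319  0.1732] yaw -29.2 q [-0.39  0.38  1.44  0.    1.32  1.69] F [-0.1 -0.9 -1.3] op 0.65 g 25.0
go [-13.76 -34.22   0.32] turn 0.0 yaw now -29.2
```

```bash
python3 -m jog '0.55 -0.6 -1.5 0 0;0.55 -1.8 -4.5 0 0;0.55 -3.2 -8 0 0;0.55 -4.6 -11.5 0 0;0.55 -6 -15 0 0;0.55 -7.4 -18.5 0 0;0.55 -8.8 -22 0 0;0.55 -10.2 -25.5 0 0;0.55 -11.6 -29 0 0;0.55 -12.8 -32 0 0' 25 >/dev/null
python3 -m jog '0.55 -0.7 -1.7 0 0;0.55 -0.9 -2.2 1 0;0.55 -0.9 -2.2 2 0;0.55 -0.9 -2.2 3 0;0.55 -0.9 -2.2 4 0;0.55 -0.9 -2.2 5 0;0.55 -0.9 -2.2 6 0;0.55 -0.9 -2.2 7 0;0.55 -0.9 -2.2 7.5 0;0.55 -0.9 -2.2 7.5 0' 25
python3 - <<'E'
from h import *
st(); go(.678,.234,.0825,-29.2)
E
```

```text
time_s: 61.82
ee_pos: [0.6777, 0.2328, 0.0947]
orientation: [0.001, 0.968, -0.252, -0.001]
force: [-0.5, -0.6, -3.0]
opening: 0.646
grasp_force: 25.0
t 61.8 p [0.6777 0.2328 0.0947] yaw -29.2 q [ 0.16  0.64  1.25 -0.    1.25  2.24] F [-0.5 -0.6 -3. ] op 0.646 g 25.0
go [-0.02 -0.12  1.22] turn 0.0 yaw now -29.2
```

```bash
python3 -m jog '0.55 0 0 0.4 0;0.55 0 0 0.8 0;0.55 0 0 1 0;0.55 0 0 1.15 0;0.55 0 0 1.15 0;0.55 0 0 1.15 0;0.9 0 0 1.15 0;0.9 0 0 1.15 0;0.9 0 0 1.15 0;0.9 0 0 1.15 0' 25
python3 -m jog '0.9 0 0 0 0;0.9 0 0 0 0;0.9 0 0 -1 0;0.9 0 0 -3 0;0.9 0 0 -6 0;0.9 0 0 -9 0;0.9 0 0 -12 0;0.9 -4 0 -16 0;0.9 -8 0 -20 0;0.9 -12 0 -22 0'
python3 -m jog '0.9 -3 0 0 0;0.9 -3 0 0 0;0.9 -3 0 0 0;0.9 -3 0 0 0;0.9 -3 0 0 0;0.9 -3 0 0 0;0.9 -3 0 0 0;0.9 -3 0 0 0;0.9 -3 0 0 0;0.9 -3 0 0 0' >/dev/null
python3 - <<'E'
from h import *
st();k=cal("wrist");im=shot("wrist","w16",dict(lid_round=.1,lid_hex=.1,lever_knob=.094))
for kind,x,y in(("h",.542,.289),("r",.678,.234)):
    for th in (130,165): fitlid(im,k,x,y,.1,kind,th)
for c in("top","scene"):
  capture(c)
  for l,z in(("lid_round",.1),("lid_hex",.1),("lever_knob",.094),("gourd",0),("sugar_bowl",0),("filter_box",0)): print(c,l,[(round(d["p"],2),toworld(c,d["position"],z)[:2].round(3).tolist()) for d in mark_of(c,l)[:4]])
E
```

```text
time_s: 62.65
ee_pos: [0.6791, 0.2335, 0.086]
orientation: [-0.0, 0.968, -0.252, 0.0]
force: [0.1, -0.4, 0.3]
opening: 0.895
grasp_force: 0.0
time_s: 63.48
ee_pos: [0.5973, 0.2788, 0.2911]
orientation: [-0.001, 0.968, -0.253, 0.002]
force: [0.9, 0.4, 0.3]
opening: 0.903
grasp_force: 0.0
t 64.3 p [0.5711 0.2934 0.2874] yaw -29.2 q [0.29 0.3  1.32 0.   1.52 2.37] F [-0.2 -0.3  0.1] op 0.899 g 0.0
lid_round [(0.85, [66.0, 251.0], [0.6802, 0.2336])]
lid_hex [(0.92, [188.0, 265.0], [0.5493, 0.2859])]
lever_knob []
fit [ 0.57    0.2843 53.8098] mismatch 0.7851157407407408 area 8100 at [0, 0, 90, 90, 6869]
fit [ 0.5021  0.2491 44.1393] mismatch 5.827940616673011 area 169 at [56, 33, 9, 17, 115]
fit [0.6851 0.2192 0.607 ] mismatch 0.6435493827160493 area 8100 at [0, 0, 90, 90, 7558]
fit [0.6779 0.234  0.3827] mismatch 0.06888738912456614 area 2604 at [38, 15, 36, 60, 1046]
top lid_round [(0.86, [0.676, 0.235]), (0.77, [0.366, -0.087]), (0.68, [0.295, -0.189])]
top lid_hex [(0.76, [0.535, 0.276]), (0.53, [0.548, 0.273])]
top lever_knob [(0.82, [0.425, -0.343])]
top gourd [(0.96, [0.798, 0.147])]
top sugar_bowl [(0.72, [0.693, 0.401]), (0.68, [0.415, -0.355])]
top filter_box [(0.97, [0.487, -0.569]), (0.22, [0.64, -0.139])]
scene lid_round [(0.59, [0.672, 0.231]), (0.58, [0.838, 0.231]), (0.42, [0.358, -0.072]), (0.4, [0.42, 0.017])]
scene lid_hex [(0.66, [0.534, 0.295]), (0.21, [0.421, -0.336])]
scene lever_knob [(0.75, [0.408, -0.347])]
scene gourd [(0.77, [0.806, 0.133]), (0.66, [0.535, 0.287])]
scene sugar_bowl [(0.88, [0.703, 0.411]), (0.44, [0.461, -0.04])]
scene filter_box [(0.72, [0.502, -0.557])]
```

```bash
python3 - <<'E'
from h import *
k=cal("wrist");im=cv2.imread("pics/w16.png")[:,:,::-1]
g=im.max(2)
for n,(x,y) in dict(hex=(.542,.289),round=(.678,.234)).items():
    v,u=topix("wrist",(x,y,.104),k); m=((g>185)*1).astype(np.uint8)[max(0,int(v)-45):int(v)+45,int(u)-45:int(u)+45]
    print(n,u,v,im[int(v),int(u)-40]); 
    if n=="hex": print("\n".join("".join(".#"[p] for p in r[::2]) for r in m[::3]))
    c=cv2.convexHull(np.argwhere(m).astype(np.float32)); print((cv2.minEnclosingCircle(c)),cv2.contourArea(c))
E
```

```text
hex 266.1162824689294 194.7370268244461 [135 124 119]
.............................................
.............................................
.............................................
.............................................
.............................................
.............................................
.............................................
.............................................
.......................##....................
....................#....#.#.................
............................###..............
.............................###.............
............................###.##...........
............................######...........
.............................#####...........
.............................##..............
.............................#####...........
.............................####............
..............................###............
.............................................
.............................................
.............................................
.............................................
.............................................
.............................................
.............................................
.............................................
.............................................
.............................................
.............................................
((41.59677505493164, 52.98387145996094), 19.53588104248047) 522.0
round 251.4147489197644 67.54250151792915 [133 123 118]
((43.25862121582031, 45.5), 29.467315673828125) 2417.0
```

```bash
python3 -m jog '0.9 -2 -2 0 0;0.9 -4 -4 0 0;0.9 -6 -6 0 0;0.9 -8 -8 0 0;0.9 -9 -10 0 0;0.9 -9 -12 0 0;0.9 -9 -12 0 0;0.9 -9 -12 0 0;0.9 -9 -12 0 0;0.9 -9 -12 0 0' >/dev/null
python3 - <<'E'
from h import *
st();k=cal("wrist");im=shot("wrist","w17",dict(lid_hex=.1,lid_round=.1)); g=im.max(2)
v,u=topix("wrist",(.542,.289,.104),k); u0,v0=int(u)-45,max(0,int(v)-45); s=g[v0:v0+90,u0:u0+90]
print(u-u0,v-v0); print("\n".join("".join(" .:-=+*#%@"[min(9,p*10//256)] for p in r[::2]) for r in s[::3]))
E
```

```text
t 66.0 p [0.5509 0.4412 0.2878] yaw -29.2 q [ 0.5   0.48  1.1  -0.    1.57  2.59] F [ 0.2 -1.  -0.3] op 0.899 g 0.0
lid_hex [(0.62, [118.0, 371.0], [0.5438, 0.2863])]
lid_round []
45.866047120862845 45.44332043239302<stdin>:4: RuntimeWarning: overflow encountered in scalar multiply
Traceback (most recent call last):
OverflowError: Python integer 256 out of bounds for uint8
```

```bash
python3 - <<'E'
from h import *
k=cal("wrist");im=cv2.imread("pics/w17.png")[:,:,::-1]; g=im.max(2).astype(int)
v,u=topix("wrist",(.542,.289,.104),k); u0,v0=int(u)-45,max(0,int(v)-45); s=g[v0:v0+90,u0:u0+90]
print("\n".join("".join(" .:-=+*#%@"[min(9,p*10//256)] for p in r[::2]) for r in s[::3]))
fitlid(im,k,.542,.289,.1,"h",165)
E
```

```text
+++++++++++++++++++++++++++++++++++++********
+++++++++++++++++++++++++++++++++++++********
+++++++++++++++++++++++++++++++++++++********
+++++++++++++++++++++++++++++++++++++********
++++++++++++++++++++++++++++++++++++*********
++++++++++++++++++++++++++#%#+++++++********+
+++++++++++++==-----::-*#%%%%%#*++++********+
+++++++++++-::::::::=#%%%%%%%%%%#*++*********
++++++++=-:::::::=#%%+*+---=*******#********+
++++++-:::::::-*#%%%+==-:::=#######%%#*******
+++=::::::::--+%%%%%#==::::+#######%%%#******
+++:::::::::=+#%%%%#===::::*#######%%%#*##***
+++:::::::::+=%%%%%#===:::-*#######%%##******
+++:::::::::+=%%%%%+===:::-#######%%%#**#****
+++:::::::::+=%%%%%+==-:::=######*%%%####***+
++=:::::::::*+%%%%%*==-:::+#######%%%###**+++
++=::::::::-*+%%%%%+==::::*#######%%%#***++++
++-::::::::-**%%%%#===:::-*#######%##****+++*
+++-:::::::==#%%%%#===:::-#######%%%#****+**+
+++++=:::::+**%%%%#==-:::=######*%%##****++++
++++++++-:::=##+%%#+==:::+######*#******+++**
+++++++++++:::-+#**%%%%%##****++**********+++
++++++++++++++=-:=***#%%%%%#*+++********++***
++++++++++++++++++=-+#*##*+++++************++
+++++++++++++++++++++++++++++++******#**+++++
+++++++++++++++++++++++++++++++***##***+++***
++++++++++++++++++++++++++++++*##***********+
++++++++++++++++++++++++++++++*********++++++
++++++++++++++++++++++++++++++********++++++*
++++++++++++++++++++++++++++++*******++++*+++
fit [ 0.544   0.2857 31.388 ] mismatch 0.04451736734567519 area 2029 at [23, 23, 29, 47, 476]
```

The hex lid sits flush on its upright tin: the fit gives (.544,.286) with the plate whole. The round lid fits at (.678,.234). The robot is clear of everything, so I hand in.

```bash
python3 -c "
from plant import *
print(close_job())"
```

```text
the job is handed in; nothing more can be done
None
```

The job is handed in at about 66 s: the round and hex tins were lidded, crimped with two full strokes, and put back upright on the glass shelf with their lids on; no square tin was present, so its lid was left over.

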